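# Fit a filter cassette and hook-in grille cover on a bench fume absorber

### The arm

A 6-joint arm with a two-finger parallel gripper is mounted at the origin on the work surface. World frame = base frame: x ahead of the robot, y to its left, z up, the work surface at z = 0. Lengths are in m, angles in degrees, forces in N, time in s.
With the tool pointing down it reaches from about 0.35 to 0.875 m from the base axis. Payload 4.2 kg.
Tool frame: the origin (TCP) lies midway between the tips of the shut fingers; the grasp point (between the pads) lies 19 mm behind it (r.pinch_z is the distance from the TCP to the grasp point, in m); z points along the fingers, y is the line along which they close (so a half turn about z gives the same grasp; the last joint's range is limited). The gripper opens to 87 mm and grips with 3 to 60 N. Pads are 19 mm wide; open, the fingers measure 117 mm over their backs; the gripper's body (75 mm by 190 mm) begins 51 mm behind the grasp point.
Start: joints at [-56.574, 22.042, 0.453, 0, -68.411, -14.817], TCP at [0.199, -0.592, 0.198] pointing down, gripper open.
Joint ranges: [-179.83, 179.83], [-69.29, 118.12], [-61.27, 80.66], [-181.25, 117.63], [-171.15, -9.14], [-177.46, 177.46]. Speed limits (degrees/s): [159.86, 159.86, 180, 180, 180, 180].

### API

Orientations are given as a 3x3 rotation matrix whose columns are the frame's x, y, z axes.
In Python, from station import r, imaging, models gives the robot as it stands. The module is installed in compiled form; this text tells all that it offers.
- The arm moves only by the tool apply_moves, never from a script. Its argument "moves" is a list of rows, each a list of 2 entries, a list of its own where there are three numbers: the shift along the tool's x, y, z in m, then the turn about the tool's z in degrees. A call has 1 to 5 rows; each row shifts and turns the commanded pose from where the row before left it, along the tool's axes as they then stand; what a row does not reach is not made up. A row lasts 1/12 s, in which the tool goes at most 41.7 mm and 7.16 degrees, less where a joint would pass 70% of its speed; a pose out of reach is approached as far as the arm can. A call is refused whole if a number of a shift passes 0.0417 or a number of a turn 7.16, either way. A call with a gripper value outside its range is refused whole. "hand" is the finger opening in m, from 0 to 0.087, set as the call begins (left out, the last holds). The fingers move at their own pace and stop on an object; the grip force is fixed at half the most. Time passes only in rows, so rows that do not move let the fingers close. It gives the time, the measured TCP pose, the force, the opening and the grip force at its end, in the units of the state.
- r.sense(): the state, without advancing time (a new reading comes with each control period).
- imaging.capture(name): name is "scene" or "top"; returns a dict with "frame" (480x640x3 uint8, blue, green, red), "intrinsics" (3x3 intrinsics, pixels), "eye" and "orientation" of the camera in the world. Camera axes: x right, y down, z forward; pixel columns grow to the right and rows downward; lengths in m; the calibration is good to about 2 mm. A picture is of the moment at which its call begins. There is no depth.
- r.finish_job(): hands the job in; it is judged then, once.
Trained networks look in a picture, given as the dict that the camera call returned (one of the last four; its "shot" number tells which), for a name from the list of things; names that differ only in an ending like _2 or _b are one class to them, and where a whole thing is asked for, a point or a joint stands for the part that bears it (a point fixed in the world has none). Each returns a list of dicts, best first, with "confidence" (0 to 1); they miss things now and then, are a little off and sometimes report something else, mostly with a low value. They report only what shows in the picture. A call takes as long as a camera call. They do not tell look-alikes from the thing itself.
- models.cut_out(picture, target): "region" (480x640 bool, what is visible of it) and "extent" ([left, top, width, height] as shares, 0 to 1, of the picture: columns of its width, rows of its height, round what is visible of it).
- models.place_of(picture, target): "at" ([column, row] as shares, 0 to 1, of the picture: columns of its width, rows of its height: a listed point, or the origin of a listed thing).
The state is a dict: "time_s": time; "joints": joint angles; "joint_velocities": joint speeds; "effort": joint torques, N m; "tcp_pos": TCP position; "ee_rot": TCP orientation; "wrist_force": force on the tool from outside, world axes, zero at the start; "moment": the same for the moment, N m; "gripper_width": opening from 0.0 (shut) to 1.0 (fully open); "gripper_force": force on a finger pad.
Only numpy, scipy, OpenCV 4.12 (cv2) and the standard library are available. Lean on these libraries where they do the work, as an engineer would, in place of code of your own. Each camera call takes 0.05 s, during which the arm holds its last target. There are 200 camera calls.

### The job

Change the filter of the fume absorber: set the filter cassette right down in the open bay with its lug hole over the boss hole, then hook the grille cover's lip under the ledge with its other end raised and swing it down under control, without letting it slam, until it lies flush. Then take the retaining pin from the tool rack and push it fully home through the cover and the cassette lug into the boss. Leave the other things on the bench where they are.

Things in the scene. Friction and masses are not known exactly. Their poses are not given: they have to be found in the camera images.
- absorber: Fixed grey sheet-metal box 230 x 170 x 92 mm (x, y, z), open on top; origin at the centre of its underside, z up; yaw within 0.3 rad. Its -x end, with the ledge, is towards the robot. Rim top at height 92. Opening for the cover: x -86.5 to +86.5, y -61.5 to +61.5; along both long sides a rebate at height 84 (y 50.5 to 61.5) carries the cover.
- ledge_edge (a point): Middle of the lower edge of the absorber's ledge (absorber x -86.5, y 0, height 86). The ledge is 6 mm thick (height 86 to 92); the slot under it runs to a wall at absorber x -103.5 and is 17 mm high, its floor (height 69) reaching from x -103.5 to -64.5. The lip goes in towards -x.
- bay_floor (a point): Middle of the filter bay's floor (absorber x -7, y 0, height 24), where the cassette's origin belongs, axes along the absorber's. The bay is 115 x 101 mm (absorber x -64.5 to +50.5, y -50.5 to +50.5).
- boss_hole (a point): Mouth of the vertical 13 mm hole in the absorber's boss (absorber x 68, y 0), down to height 40. The boss's flat top, at height 75, fills absorber x 50.5 to 86.5.
- cassette: Loose white filter cassette, about 0.3 kg, upright on the bench; origin at the centre of its underside. Block 110 x 96 x 38 mm (x, y, z), the lowest 8 mm 4 mm smaller all round. At its +x end a lug: a web x 49 to 55, 40 mm wide, up to height 58, and an ear from it out to x 88, height 51.5 to 58. Seated in the bay it has 2.5 mm of play to every side, its ear just over the boss.
- cassette_grip (a point): Middle of the top of the cassette's grip bar: 10 mm thick (x), 64 mm long (y), height 38 to 57 over the cassette's underside.
- cassette_hole (a point): Top of the vertical 13 mm hole in the cassette's ear (cassette x 75, y 0, height 58).
- cover: Loose grey grille cover, about 0.35 kg, handle up; origin at the middle of its plate in plan, level with the lip's underside. Plate x -85 to +85, y -60 to +60, height 6.5 to 14.5; two feet at x 54, y +-40, height 0. Seated flush: origin at absorber x 0, y 0, height 77.5, axes along the absorber's, 1.5 mm of play to each side. Goes in only with its +x end raised; no snap, it lies by its weight.
- cover_handle (a point): Middle of the top of the cover's handle bar: 12 mm thick (x), 80 mm long (y), height 27 to 41 over the cover's origin, on two posts at its ends, free of the plate between.
- cover_lip (a point): Middle of the free edge of the cover's lip, at half its thickness (cover x -99, height 3). The lip is 6 mm thick (height 0 to 6), 90 mm wide, and stands 14 mm out beyond the plate's -x end.
- cover_hole (a point): Top of the vertical 13 mm hole through the cover's plate (cover x 68, y 0, height 14.5).
- pin: Loose retaining pin, 78 mm long, 0.06 kg, upright in one of the rack's holes; origin at the tip of its shank, z up to the head. Steel shank 10 mm diameter, 48 mm long, its lowest 9 mm tapering to 3 mm; black cylindrical head 22 mm diameter, 30 mm tall. Home, its head stands on the cover and its tip is at absorber height 44.
- pin_tip (a point): Tip of the pin's shank.
- pin_head (a point): Centre of the top of the pin's head.
- rack: Fixed grey tool rack 50 x 150 x 52 mm (x, y, z), origin at the centre of its underside; three upright 13 mm holes, 50 mm deep, at y -48, 0 and +48 hold the pin and two drivers.
- driver_a: Small screwdriver standing in the rack, handle up, 16 mm diameter; handle top 107 mm over the bench. Origin at its tip. Leave alone.
- driver_b: Small screwdriver standing in the rack, handle up, 16 mm diameter; handle top 102 mm over the bench. Origin at its tip. Leave alone.
- tub: Fixed clear open tub 100 x 140 x 55 mm with parts in it; origin at the centre of its underside. It and the rack take the two far corners, either way round.
- flux_jar: Amber jar 40 mm diameter, 50 mm tall; origin under its centre. Leave alone.
- phone: Smartphone lying flat, 158 x 74 x 9 mm; origin under its centre. Leave alone.
- solder_reel: Solder reel standing on its flange, 60 mm diameter, 44 mm tall; origin under its centre. Leave alone.
- air_can: Tall spray can 52 mm diameter, 175 mm tall; origin under its centre. Leave alone. The jar, reel and can swap places; two of them stand close beside the absorber.
Not all that is in view belongs to the job. What is shaped like the cover but purple is not meant. What is shaped like the pin but green is not meant.

How it is judged:
By the outcome, as a careful person would: the job done as asked, in the order asked, and still so for the second after the job is handed in, with the robot touching nothing.
It also fails if it takes over 72 s, if anything falls off the work surface, if the arm or the gripper's body presses on something with over 40 N, if the wrist force passes 120 N, or if a joint passes its speed limit or range.

## Working session

There is one attempt and no reset: what is moved stays moved. The work goes in short steps, Python scripts to look and compute and a tool call to move; the robot and the scene stay as the last step left them, time stands still between calls to the robot, and variables do not carry over. Pictures are saved under pics/ and viewed, at most 10 in all, crops included, and the job is handed in when it is done.

Besides the shell and the picture viewer there is one more tool, called as name([rows], argument=value, ...), one row to a line, values as JSON. apply_moves: Moves the arm, as the interface text tells. Its arguments: {"type":"object","properties":{"moves":{"type":"array"},"hand":{"type":"number"}},"required":["moves"]}

```bash
mkdir -p pics
cat > h.py <<'E'
from station import r, imaging, models
import numpy as np, cv2
def cap(n):
    return imaging.capture(n)
def ray(p,at):
    K=np.array(p["intrinsics"]);R=np.array(p["orientation"]);e=np.array(p["eye"])
    d=R@np.linalg.inv(K)@np.array([at[0]*640,at[1]*480,1.]);return e,d
def onz(p,at,z):
    e,d=ray(p,at);return e+d*(z-e[2])/d[2]
def proj(p,X):
    K=np.array(p["intrinsics"]);R=np.array(p["orientation"]);e=np.array(p["eye"])
    c=K@(R.T@(np.array(X)-e));return c[:2]/c[2]
E
python3 - <<'E'
from h import *
s=r.sense();print(s)
for n in("scene","top"):
    p=cap(n);cv2.imwrite(f"pics/{n}0.png",p["frame"]);print(n,p["eye"],np.round(p["orientation"],3).tolist(),p["intrinsics"])
    for t,z in [("absorber",0),("ledge_edge",.086),("bay_floor",.024),("boss_hole",.075),("cassette",0),("cassette_grip",.057),("cassette_hole",.058),("cover",0),("cover_handle",.041),("cover_lip",.003),("cover_hole",.0145),("pin_head",.082),("rack",0),("driver_a",0.002),("tub",0),("flux_jar",0),("phone",0),("solder_reel",0),("air_can",0)]:
        for d in models.place_of(p,t): 
            if d["confidence"]>.2: print(t,round(d["confidence"],2),np.round(np.array(d["at"])*[640,480],1),np.round(onz(p,d["at"],z),4))
E
```

```text
{'time_s': 0.0, 'joints': array([-5.65763242e+01,  2.20901551e+01,  3.80194292e-01, -2.94440088e-02,
       -6.84115423e+01, -1.48168761e+01]), 'joint_velocities': array([-0.01884464,  0.02646072,  0.07851294, -0.00142444, -0.074172  ,
        0.00496525]), 'effort': array([-3.64465559e-04, -3.90665495e+01,  1.87402725e+01,  4.22004819e+00,
        1.08844033e-02, -2.06193672e-04]), 'tcp_pos': array([ 0.19923157, -0.59170199,  0.19716771]), 'ee_rot': array([[-9.47790994e-01, -3.18891266e-01, -7.69252083e-04],
       [-3.18892184e-01,  9.47788817e-01,  2.03309133e-03],
       [ 8.07534524e-05,  2.17225413e-03, -9.99997637e-01]]), 'wrist_force': array([ 0.40394365, -0.59290583,  0.41709007]), 'moment': array([-0.06251935, -0.00877729,  0.01572396]), 'gripper_force': 0.0, 'gripper_width': 1.0037122264681748}
scene [1.18375268 0.7743745  0.97401523] [[-0.816, 0.361, -0.451], [0.578, 0.525, -0.625], [0.012, -0.77, -0.637]] [[580.68982427   0.         323.50350838]
 [  0.         580.68982427 241.33239387]
 [  0.           0.           1.        ]]
absorber 0.66 [478.5 365.6] [0.4627 0.338
[... 3012 characters left out ...]
72.2 259.9] [0.5151 0.3487 0.082 ]
rack 0.91 [210.6 226.2] [0.6234 0.2612 0.    ]
rack 0.53 [163.6 261. ] [0.5171 0.4003 0.    ]
driver_a 0.55 [225.  228.3] [0.6169 0.2168 0.002 ]
driver_a 0.51 [209.3 226. ] [0.6238 0.2648 0.002 ]
driver_a 0.32 [366.7 274.5] [ 0.4774 -0.2134  0.002 ]
tub 0.73 [381.4 230.3] [ 0.6123 -0.2592  0.    ]
flux_jar 0.57 [208.1 227.2] [0.6204 0.2687 0.    ]
flux_jar 0.53 [358.4 175.3] [ 0.7831 -0.1899  0.    ]
flux_jar 0.36 [195.8 226.2] [0.6232 0.3063 0.    ]
phone 0.62 [293.7 175.3] [0.7823 0.0097 0.    ]
solder_reel 0.83 [364.8 276.2] [ 0.4723 -0.2078  0.    ]
solder_reel 0.4 [412.2 294. ] [ 0.419  -0.3506  0.    ]
air_can 0.93 [223.4 274. ] [0.4782 0.219  0.    ]
```

Run:
```python
import cv2
for n,(x,y,w,h) in (("top",(120,150,420,230)),("scene",(200,100,360,320))):
    i=cv2.imread(f"pics/{n}0.png")[y:y+h,x:x+w]
    f=min(800/w,600/h); cv2.imwrite(f"pics/{n}0c.png",cv2.resize(i,None,fx=f,fy=f,interpolation=cv2.INTER_CUBIC))
    print(f)
```

```text
1.9047619047619047
1.875
```

View pics/top0c.png

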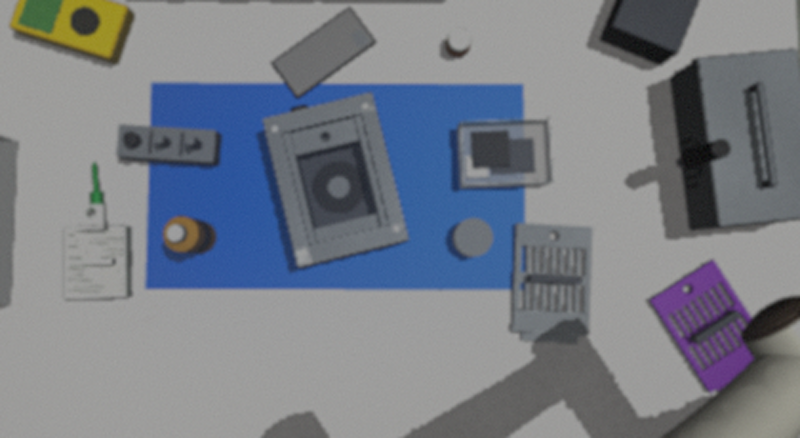

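View pics/scene0c.png

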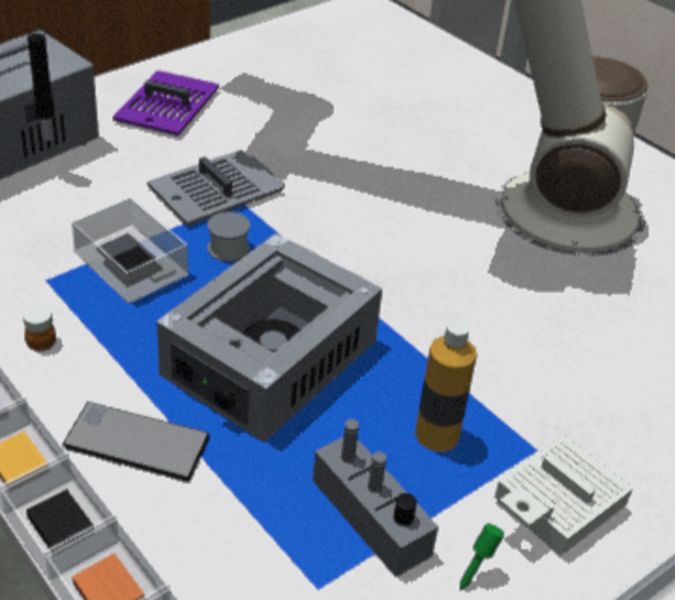

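The views show the absorber in the centre with a yaw of about 15°. The white cassette is on the left with the green decoy pin beside it. The grey cover is right of centre and the purple decoy further right. The black-headed pin is in the rack's left (+y) hole. Next I'll refine the poses by fitting silhouettes and points.

```bash
cat > fit.py <<'E'
from h import *
from scipy.optimize import minimize
B=lambda x0,x1,y0,y1,z0,z1:np.array([[x,y,z] for x in(x0,x1) for y in(y0,y1) for z in(z0,z1)])/1e3
cyl=lambda x,y,rad,z0,z1:np.array([[x+rad*np.cos(a),y+rad*np.sin(a),z] for a in np.linspace(0,6.2,24) for z in(z0,z1)])/1e3
BOX={"absorber":[B(-115,115,-85,85,0,92)],
"cassette":[B(-51,51,-44,44,0,8),B(-55,55,-48,48,8,38),B(49,55,-20,20,38,58),B(49,88,-20,20,51.5,58),B(-5,5,-32,32,38,57)],
"cover":[B(-85,85,-60,60,6.5,14.5),B(-99,-85,-45,45,0,6),B(-6,6,-40,40,14,41)],
"rack":[B(-25,25,-75,75,0,52)]}
PT={"absorber":{"ledge_edge":(-86.5,0,86),"bay_floor":(-7,0,24),"boss_hole":(68,0,75),"absorber":(0,0,0)},
"cassette":{"cassette":(0,0,0),"cassette_grip":(0,0,57),"cassette_hole":(75,0,58)},
"cover":{"cover":(0,0,0),"cover_handle":(0,0,41),"cover_lip":(-99,0,3),"cover_hole":(68,0,14.5)},
"rack":{"rack":(0,0,0)}}
def W(q,P,z0=0):
    c,s=np.cos(q[2]),np.sin(q[2]);P=np.atleast_2d(P)
    return np.c_[q[0]+c*P[:,0]-s*P[:,1],q[1]+s*P[:,0]+c*P[:,1],P[:,2]+z0]
S=4
def sil(p,q,bx,z0):
    m=np.zeros((480*S,640*S),np.uint8)
    for b in bx:
        u=np.array([proj(p,X) for X in W(q,b,z0)])
        cv2.fillConvexPoly(m,cv2.convexHull(np.round((u+.5)*S).astype(np.int32)),1)
    return m
def fit(name,q0,pics,z0=0,bx=None):
    bx=bx or BOX[name];q0=np.array(q0,float);out={}
    M=[]
    for p in pics:
        c=[d for d in models.cut_out(p,name)]
        s0=cv2.resize(sil(p,q0,bx,z0),(640,480),interpolation=cv2.INTER_AREA)>0
        best=max(c,key=lambda d:(s0&d["region"]).sum()/(s0|d["region"]).sum(),default=None)
        if best is None: continue
        M.append((p,cv2.resize(best["region"].astype(np.uint8),None,fx=S,fy=S,interpolation=cv2.INTER_NEAREST)))
    def cost(v,MM):
        q=q0+np.array(v)*[.01,.01,.1];t=0
        for p,m in MM:
            s=sil(p,q,bx,z0);t+=1-(s&m).sum()/(s|m).sum()
        return t/len(MM)
    for MM in ([m] for m in M):
        r1=minimize(cost,[0,0,0],(MM,),"Nelder-Mead",options=dict(xatol=.02,fatol=1e-4,maxfev=120,initial_simplex=[[0,0,0],[.8,0,0],[0,.8,0],[0,0,.6]]))
        q=q0+r1.x*[.01,.01,.1];print(name,"sil",np.round(q[:2],4),"yaw",np.round(np.degrees(q[2]),2),"1-iou",round(r1.fun,3))
    for p in pics:
        for n,X in PT[name].items():
            for d in models.place_of(p,n):
                g=onz(p,d["at"],X[2]/1e3+z0)
                e=g-W(q0,np.array(X)/1e3,z0)[0]
                if np.hypot(*e[:2])<.03: print("  pt",n,round(d["confidence"],2),np.round(g[:2],4),"err vs q0",np.round(e[:2]*1e3,1))
E
time python3 - <<'E'
from fit import *
pp=[cap("top"),cap("scene")]
fit("absorber",(.564,-.0035,np.radians(15)),pp)
fit("cassette",(.437,.372,np.radians(3)),pp)
fit("cover",(.412,-.342,np.radians(0)),pp)
fit("rack",(.622,.262,np.radians(-4)),pp)
E
```

```text
absorber sil [ 0.5621 -0.0036] yaw 14.47 1-iou 0.023
absorber sil [ 0.5622 -0.0032] yaw 14.25 1-iou 0.018
  pt ledge_edge 0.62 [ 0.4847 -0.0282] err vs q0 [ 4.2 -2.3]
  pt bay_floor 0.61 [0.5532 0.0025] err vs q0 [-4.   7.8]
  pt boss_hole 0.88 [0.6368 0.0069] err vs q0 [ 7.1 -7.2]
  pt ledge_edge 0.87 [ 0.4719 -0.0344] err vs q0 [-8.6 -8.5]
  pt boss_hole 0.97 [0.6253 0.0145] err vs q0 [-4.4  0.4]
  pt absorber 0.67 [0.5633 0.0093] err vs q0 [-0.7 12.8]
cassette sil [0.4386 0.3689] yaw 2.87 1-iou 0.073
cassette sil [0.4386 0.3677] yaw 1.72 1-iou 0.023
  pt cassette 0.58 [0.4416 0.3617] err vs q0 [  4.6 -10.3]
  pt cassette_hole 0.66 [0.5141 0.368 ] err vs q0 [ 2.2 -7.9]
  pt cassette 0.87 [0.4336 0.3695] err vs q0 [-3.4 -2.5]
  pt cassette_grip 0.87 [0.4386 0.3635] err vs q0 [ 1.6 -8.5]
  pt cassette_hole 0.72 [0.5101 0.3619] err vs q0 [ -1.8 -14. ]
cover sil [ 0.4135 -0.34  ] yaw -3.65 1-iou 0.219
cover sil [ 0.4131 -0.3401] yaw -2.44 1-iou 0.045
  pt cover 0.92 [ 0.4129 -0.341 ] err vs q0 [0.9 1. ]
  pt cover_handle 0.97 [ 0.4152 -0.3426] err vs q0 [ 3.2 -0.6]
  pt cover_lip 0.68 [ 0.3161 -0.3444] err vs q0 [ 3.1 -2.4]
  pt cover 0.69 [ 0.4233 -0.3391] err vs q0 [11.3  2.9]
  pt cover_handle 0.65 [ 0.4144 -0.3291] err vs q0 [ 2.4 12.9]
  pt cover_lip 0.74 [ 0.3103 -0.3336] err vs q0 [-2.7  8.4]
  pt cover_hole 0.81 [ 0.478  -0.3533] err vs q0 [ -2.  -11.3]
rack sil [0.6203 0.261 ] yaw -2.66 1-iou 0.184
rack sil [0.6209 0.2604] yaw -3.08 1-iou 0.172
  pt rack 0.8 [0.6238 0.259 ] err vs q0 [ 1.8 -3. ]
  pt rack 0.97 [0.6203 0.2568] err vs q0 [-1.7 -5.2]
real	0m18.218s
user	0m6.755s
sys	0m1.624s
```

```bash
cat > plan.py <<'E'
from h import *
def state():
    s=r.sense();R=np.array(s["ee_rot"]);psi=np.degrees(np.arctan2(-R[0,1],R[1,1]))
    return np.array(s["tcp_pos"]),psi,s
def plan(wps,start=None,vmax=.040,dec=3):
    """wps: (x,y,z,psi_deg[,vmax]); prints rows in calls of 5"""
    p,psi,s=state()
    if start is not None: p,psi=np.array(start[:3],float),start[3]
    print("from",np.round(p,4),round(psi,2),"t",round(s["time_s"],2))
    rows=[]
    for w in wps:
        v=w[4] if len(w)>4 else vmax
        d=np.array(w[:3])-p;da=w[3]-psi
        n=max(1,int(np.ceil(np.linalg.norm(d)/v)),int(np.ceil(abs(da)/7)))
        p0,a0=p.copy(),psi
        for i in range(1,n+1):
            c,sn=np.cos(np.radians(psi)),np.sin(np.radians(psi))
            R=np.array([[-c,-sn,0],[-sn,c,0],[0,0,-1]])
            sh=np.round(R.T@(p0+d*i/n-p),dec);t=np.round(-(a0+da*i/n-psi),1)
            p=p+R@sh;psi=psi-t
            rows.append([sh.tolist(),float(t)])
        rows[-1].append("<")
    for i in range(0,len(rows),5):print(str(rows[i:i+5]).replace(" ","").replace(",'<'","*"))
    print(len(rows),"rows; end",np.round(p,4),round(psi,2))
E
python3 - <<'E'
from plan import *
plan([(.28,-.42,.26,50),(.46,-.1,.26,92),(.4386,.368,.20,92),(.4386,.368,.08,92),(.4386,.368,.040,92,.015)])
E
```

```text
from [ 0.1995 -0.5923  0.1983] 18.61 t 3.7
[[[-0.026,0.028,-0.012],-6.3],[[-0.029,0.024,-0.013],-6.3],[[-0.032,0.021,-0.012],-6.2],[[-0.034,0.018,-0.012],-6.3],[[-0.035,0.013,-0.013],-6.3*]]
[[[-0.036,0.007,0.0],-4.2],[[-0.037,0.004,0.0],-4.2],[[-0.036,0.001,0.0],-4.2],[[-0.037,-0.001,0.0],-4.2],[[-0.037,-0.004,0.0],-4.2]]
[[[-0.036,-0.006,0.0],-4.2],[[-0.035,-0.009,0.0],-4.2],[[-0.035,-0.012,0.0],-4.2],[[-0.034,-0.015,0.0],-4.2],[[-0.033,-0.016,0.0],-4.2*]]
[[[-0.039,0.0,0.005],0.0],[[-0.039,0.001,0.005],0.0],[[-0.039,0.0,0.005],0.0],[[-0.039,0.001,0.005],0.0],[[-0.039,-0.0,0.005],0.0]]
[[[-0.039,0.0,0.005],0.0],[[-0.039,0.001,0.005],0.0],[[-0.039,0.0,0.005],0.0],[[-0.039,0.001,0.005],0.0],[[-0.039,-0.0,0.005],0.0]]
[[[-0.039,0.0,0.005],0.0],[[-0.039,0.001,0.005],0.0*],[[-0.0,-0.0,0.03],0.0],[[-0.0,-0.0,0.03],0.0],[[-0.0,-0.0,0.03],0.0]]
[[[-0.0,-0.0,0.03],0.0*],[[-0.0,-0.0,0.013],0.0],[[-0.0,-0.0,0.014],0.0],[[-0.0,-0.0,0.013],0.0*]]
34 rows; end [0.4383 0.3679 0.0403] 92.01
```

apply_moves([
  [[-0.026,0.028,-0.012],-6.3],
  [[-0.029,0.024,-0.013],-6.3],
  [[-0.032,0.021,-0.012],-6.2],
  [[-0.034,0.018,-0.012],-6.3],
  [[-0.035,0.013,-0.013],-6.3],
], hand=0.04)

```text
time_s: 4.12
tcp_pos: [0.2804, -0.4186, 0.2606]
ee_rot: [[-0.639, -0.769, -0.0], [-0.769, 0.639, 0.0], [-0.0, 0.0, -1.0]]
wrist_force: [1.4, 1.0, -0.5]
gripper_width: 0.71
gripper_force: 0.0
```

apply_moves([
  [[-0.036,0.007,0.0],-4.2],
  [[-0.037,0.004,0.0],-4.2],
  [[-0.036,0.001,0.0],-4.2],
  [[-0.037,-0.001,0.0],-4.2],
  [[-0.037,-0.004,0.0],-4.2],
])

```text
time_s: 4.53
tcp_pos: [0.371, -0.2583, 0.2607]
ee_rot: [[-0.322, -0.947, 0.001], [-0.947, 0.322, -0.0], [-0.0, -0.001, -1.0]]
wrist_force: [0.7, -0.2, -0.1]
gripper_width: 0.47
gripper_force: 0.0
```

apply_moves([
  [[-0.036,-0.006,0.0],-4.2],
  [[-0.035,-0.009,0.0],-4.2],
  [[-0.035,-0.012,0.0],-4.2],
  [[-0.034,-0.015,0.0],-4.2],
  [[-0.033,-0.016,0.0],-4.2],
])

```text
time_s: 4.95
tcp_pos: [0.4604, -0.0978, 0.2607]
ee_rot: [[0.039, -0.999, 0.001], [-0.999, -0.039, 0.0], [0.0, -0.001, -1.0]]
wrist_force: [0.6, -0.5, -0.3]
gripper_width: 0.461
gripper_force: 0.0
```

apply_moves([
  [[-0.039,0.0,0.005],0],
  [[-0.039,0.001,0.005],0],
  [[-0.039,0.0,0.005],0],
  [[-0.039,0.001,0.005],0],
  [[-0.039,0.0,0.005],0],
])

```text
time_s: 5.37
tcp_pos: [0.4504, 0.097, 0.2355]
ee_rot: [[0.035, -0.999, 0.001], [-0.999, -0.035, 0.0], [-0.0, -0.001, -1.0]]
wrist_force: [1.0, -0.4, -0.1]
gripper_width: 0.46
gripper_force: 0.0
```

apply_moves([
  [[-0.039,0.0,0.005],0],
  [[-0.039,0.001,0.005],0],
  [[-0.039,0.0,0.005],0],
  [[-0.039,0.001,0.005],0],
  [[-0.039,0.0,0.005],0],
])

```text
time_s: 5.78
tcp_pos: [0.4415, 0.2919, 0.2104]
ee_rot: [[0.036, -0.999, 0.0], [-0.999, -0.036, 0.0], [-0.0, -0.0, -1.0]]
wrist_force: [1.5, -0.1, 0.4]
gripper_width: 0.453
gripper_force: 0.0
```

apply_moves([
  [[-0.039,0.0,0.005],0],
  [[-0.039,0.001,0.005],0],
  [[0,0,0],0],
])

```text
time_s: 6.03
tcp_pos: [0.4378, 0.3734, 0.1983]
ee_rot: [[0.04, -0.999, -0.0], [-0.999, -0.04, 0.0], [-0.0, 0.0, -1.0]]
wrist_force: [0.1, 0.4, 0.9]
gripper_width: 0.462
gripper_force: 0.0
```

apply_moves([
  [[0.005,0,0.037],0],
  [[0,0,0.037],0],
  [[0,0,0.037],0],
  [[0,0,0.027],0],
  [[0,0,0.02],0],
])

```text
time_s: 6.45
tcp_pos: [0.4375, 0.3614, 0.0395]
ee_rot: [[0.035, -0.999, -0.003], [-0.999, -0.035, -0.003], [0.003, 0.003, -1.0]]
wrist_force: [-0.4, -0.5, -0.5]
gripper_width: 0.465
gripper_force: 0.0
```

Run:
```python
from plan import *
print(state())
p=cap("scene");i=p["frame"][260:460,380:600];cv2.imwrite("pics/c1.png",cv2.resize(i,None,fx=3,fy=3,interpolation=cv2.INTER_CUBIC))
```

```text
(array([0.43746542, 0.36135544, 0.03947041]), np.float64(91.98377448138159), {'time_s': 6.45, 'joints': array([ 5.59017963e+01,  2.59791106e+01, -1.89961760e+01, -3.05121844e-02,
       -4.52494883e+01, -5.38962771e+01]), 'joint_velocities': array([ 2.15388596e-02,  1.67039487e+01, -1.15393139e+01,  8.65652948e-01,
        3.01632098e+01,  2.79239381e-02]), 'effort': array([ 4.23788186e-02, -3.91637027e+01,  1.44268531e+01,  3.18583824e+00,
       -3.05969138e-01,  9.73659116e-04]), 'tcp_pos': array([0.43746542, 0.36135544, 0.03947041]), 'ee_rot': array([[ 0.03462404, -0.99939725, -0.00251245],
       [-0.99939606, -0.03461636, -0.00303651],
       [ 0.00294771,  0.00261607, -0.99999223]]), 'wrist_force': array([-0.36625972, -0.5059701 , -0.48329256]), 'moment': array([ 0.04028371,  0.11975144, -0.05106346]), 'gripper_force': 0.0, 'gripper_width': 0.46459273185287714})
```

View pics/c1.png

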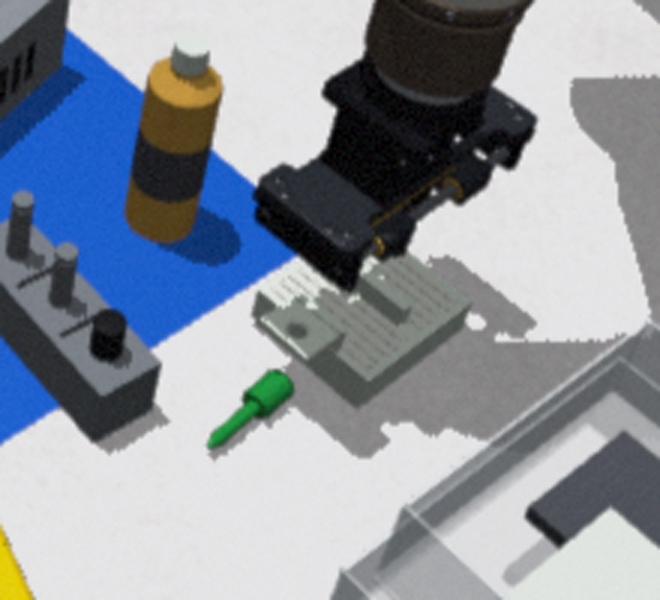

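The gripper straddles the grip bar, whose near end shows at about (385,300). I'll centre it along the bar, then close.

apply_moves([
  [[-0.006,0,0],0],
  [[0,0,0],0],
])

```text
time_s: 6.67
tcp_pos: [0.4394, 0.3705, 0.0434]
ee_rot: [[0.036, -0.999, 0.002], [-0.999, -0.036, 0.002], [-0.002, -0.002, -1.0]]
wrist_force: [0.0, 0.8, 0.7]
gripper_width: 0.455
gripper_force: 0.0
```

apply_moves([
  [[0,0,0],0],
  [[0,0,0],0],
  [[0,0,0],0],
  [[0,0,0],0],
  [[0,0,0],0],
], hand=0.0)

```text
time_s: 7.08
tcp_pos: [0.4385, 0.3691, 0.043]
ee_rot: [[0.035, -0.999, 0.001], [-0.999, -0.035, 0.001], [-0.001, -0.001, -1.0]]
wrist_force: [-0.7, 0.1, -0.1]
gripper_width: 0.17
gripper_force: 0.0
```

apply_moves([
  [[0,0,-0.02],0],
  [[0,0,-0.04],0],
  [[0,0,-0.04],0],
  [[0,0,-0.04],0],
  [[0,0,-0.04],0],
])

```text
time_s: 7.5
tcp_pos: [0.4381, 0.3684, 0.2245]
ee_rot: [[0.035, -0.999, 0.0], [-0.999, -0.035, 0.0], [-0.0, -0.0, -1.0]]
wrist_force: [0.2, 1.4, 0.1]
gripper_width: 0.005
gripper_force: 0.0
```

apply_moves([
  [[0,0,-0.04],0],
  [[0,0,-0.01],0],
  [[0,0,0],0],
])

```text
time_s: 7.75
tcp_pos: [0.4397, 0.3702, 0.2773]
ee_rot: [[0.035, -0.999, 0.006], [-0.999, -0.035, 0.008], [-0.007, -0.007, -1.0]]
wrist_force: [-0.5, -0.2, -0.7]
gripper_width: 0.004
gripper_force: 0.0
```

Run:
```python
from plan import *
a,b=.5552,-.0051
plan([(.50,.18,.27,98),(a,b,.27,104.4),(a,b,.20,104.4,.035)])
```

```text
from [0.4397 0.3702 0.2773] 92.02 t 7.75
[[[0.038,-0.011,0.001],-1.2],[[0.039,-0.01,0.002],-1.2],[[0.039,-0.009,0.001],-1.2],[[0.039,-0.008,0.002],-1.2],[[0.039,-0.007,0.001],-1.2*]]
[[[0.038,-0.006,0.0],-1.3],[[0.039,-0.005,0.0],-1.3],[[0.038,-0.004,0.0],-1.2],[[0.039,-0.003,0.0],-1.3],[[0.038,-0.003,0.0],-1.3*]]
[[[0.0,0.0,0.023],0.0],[[0.0,0.0,0.024],0.0],[[0.0,0.0,0.023],0.0*]]
13 rows; end [ 0.5555 -0.0048  0.2003] 104.42
```

I lifted before the fingers had finished closing. I'll check the cassette hasn't moved and grasp again.

apply_moves([
  [[0,0,0],0],
  [[0,0,0],0],
  [[0,0,0],0],
], hand=0.04)

```text
time_s: 8.0
tcp_pos: [0.4377, 0.3682, 0.2702]
ee_rot: [[0.035, -0.999, -0.003], [-0.999, -0.035, -0.003], [0.003, 0.003, -1.0]]
wrist_force: [-0.6, 0.4, -0.5]
gripper_width: 0.153
gripper_force: 0.0
```

Run:
```python
from fit import *
from plan import state
a,b,s=state();print(a,b,s["gripper_width"])
pp=[cap("scene")]
fit("cassette",(.4386,.368,np.radians(2)),pp)
```

```text
[0.43767921 0.36818598 0.27023101] 92.00052879215626 0.15300011331463326
cassette sil [0.4378 0.3683] yaw 2.37 1-iou 0.028
  pt cassette 0.69 [0.4371 0.3741] err vs q0 [-1.5  6.1]
  pt cassette_grip 0.62 [0.4287 0.3612] err vs q0 [-9.9 -6.8]
  pt cassette_hole 0.71 [0.5086 0.3671] err vs q0 [-5.  -3.5]
```

apply_moves([
  [[0,0,0.02],0],
  [[0,0,0.04],0],
  [[0,0,0.04],0],
  [[0,0,0.03],0],
  [[0,0,0.01],0],
])

```text
time_s: 8.67
tcp_pos: [0.4359, 0.3662, 0.1269]
ee_rot: [[0.034, -0.999, -0.007], [-0.999, -0.034, -0.007], [0.007, 0.007, -1.0]]
wrist_force: [-0.1, -0.3, -0.4]
gripper_width: 0.456
gripper_force: 0.0
```

apply_moves([
  [[0,0,0.03],0],
  [[0,0,0.03],0],
  [[0,0,0.02],0],
  [[0,0,0.012],0],
  [[0,0,0],0],
])

```text
time_s: 9.08
tcp_pos: [0.4377, 0.3679, 0.0382]
ee_rot: [[0.035, -0.999, -0.003], [-0.999, -0.035, -0.004], [0.004, 0.003, -1.0]]
wrist_force: [-1.0, -0.2, -0.1]
gripper_width: 0.456
gripper_force: 0.0
```

apply_moves([
  [[0,0,0],0],
  [[0,0,0],0],
  [[0,0,0],0],
  [[0,0,0],0],
  [[0,0,0],0],
], hand=0.0)

```text
time_s: 9.5
tcp_pos: [0.4387, 0.3694, 0.0413]
ee_rot: [[0.035, -0.999, 0.001], [-0.999, -0.035, 0.002], [-0.002, -0.001, -1.0]]
wrist_force: [0.1, 0.3, 0.8]
gripper_width: 0.165
gripper_force: 0.0
```

apply_moves([
  [[0,0,0],0],
  [[0,0,0],0],
  [[0,0,0],0],
])

```text
time_s: 9.75
tcp_pos: [0.4383, 0.3689, 0.0404]
ee_rot: [[0.035, -0.999, 0.0], [-0.999, -0.035, 0.0], [-0.0, -0.0, -1.0]]
wrist_force: [0.6, 0.0, 0.2]
gripper_width: 0.017
gripper_force: 0.0
```

Run:
```python
from fit import *
pp=[cap("scene"),cap("top")]
p=pp[0]
i=p["frame"][280:430,400:560].copy();i=cv2.resize(i,None,fx=4,fy=4,interpolation=cv2.INTER_CUBIC)
q=(.438,.3683,np.radians(2.2))
for b in BOX["cassette"][1:]:
    for X in W(q,b): 
        u=(proj(p,X)-[400,280])*4; cv2.circle(i,tuple(np.int32(u)),2,(0,0,255),-1)
cv2.imwrite("pics/c2.png",i)
```

```text
(no output)
```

View pics/c2.png

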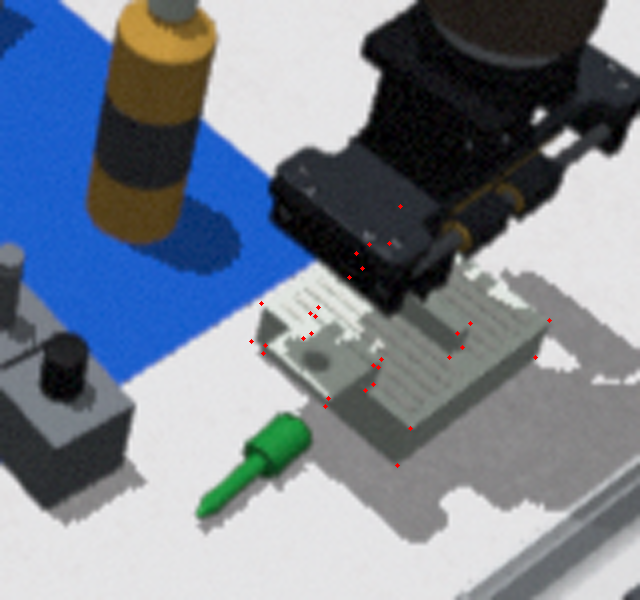

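Run:
```python
from fit import *
s=r.sense();T=np.array(s["tcp_pos"]);R=np.array(s["ee_rot"])
for n,(x,y,w,h) in {"scene":(400,240,160,150),"top":(110,230,160,120)}.items():
    p=cap(n);i=cv2.resize(p["frame"][y:y+h,x:x+w],None,fx=4,fy=4,interpolation=cv2.INTER_CUBIC)
    i=np.clip(i.astype(float)*1.6+20,0,255).astype(np.uint8)
    def dot(X,c): cv2.circle(i,tuple(np.int32((proj(p,X)-[x,y])*4)),3,c,-1)
    dot(T,(0,0,255));dot(T+R@[0,0,-.019],(0,255,0));dot(T+R@[0,0,-.07],(0,255,0))
    for a in(-.0375,.0375):
        for b in(-.095,.095):dot(T+R@[a,b,-.07],(255,255,0))
    globals()[n]=i
cv2.imwrite("pics/c3.png",np.hstack([cv2.resize(scene,(480,450)),cv2.resize(top,(600,450))])[:,:1080] if 0 else cv2.resize(np.hstack([scene,cv2.copyMakeBorder(top,0,120,0,0,0)]),(800,375)))
print(T,s["gripper_width"])
```

```text
[0.43832205 0.36887315 0.04027835] 0.007277468454603139
```

View pics/c3.png

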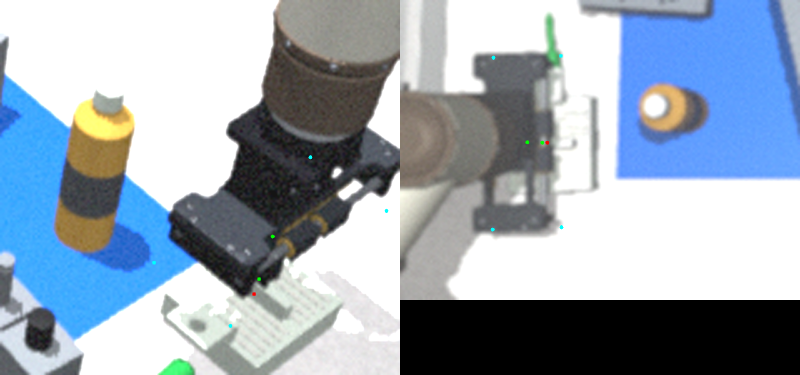

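Run:
```python
from fit import *
a,b=cap("scene"),cap("top")
def tri(u,v):
    A=[];y=[]
    for p,c in((a,u),(b,v)):
        e,d=ray(p,np.array(c)/[640,480]);d/=np.linalg.norm(d);P=np.eye(3)-np.outer(d,d);A.append(P);y.append(P@e)
    X,res,*_=np.linalg.lstsq(np.vstack(A),np.hstack(y),rcond=None);return np.round(X,4),res**.5
print(tri((498,346),(140,252)),tri((468.8,324),(169.2,252)))
print(r.sense()["tcp_pos"],r.sense()["joints"])
```

```text
(array([0.5304, 0.4059, 0.1744]), array([0.00039872])) (array([0.5297, 0.3329, 0.1658]), array([0.00297887]))
[0.43831877 0.36889481 0.04020711] [ 5.62810601e+01  2.62582716e+01 -1.83551006e+01  6.82780040e-06
 -4.53918857e+01 -5.42728150e+01]
```

apply_moves([
  [[0,0,0.002],0],
  [[0,0,0.002],0],
  [[0,0,0],0],
])

```text
time_s: 10.3
tcp_pos: [0.438, 0.3686, 0.0357]
ee_rot: [[0.035, -0.999, -0.001], [-0.999, -0.035, -0.001], [0.001, 0.001, -1.0]]
wrist_force: [-0.2, -0.3, 1.0]
gripper_width: 0.009
gripper_force: 0.0
```

apply_moves([
  [[0,0,0.002],0],
  [[0,0,0.002],0],
  [[0,0,0],0],
])

```text
time_s: 10.55
tcp_pos: [0.4384, 0.369, 0.0332]
ee_rot: [[0.036, -0.999, 0.0], [-0.999, -0.036, -0.0], [0.0, -0.0, -1.0]]
wrist_force: [-1.6, -1.2, 5.9]
gripper_width: 0.007
gripper_force: 2.9
```

apply_moves([
  [[0,0,-0.03],7.0],
  [[0,0,-0.03],7.0],
  [[0,0,-0.03],7.0],
  [[0,0,-0.015],7.0],
  [[0,0,0],7.0],
], hand=0.01)

```text
time_s: 10.97
tcp_pos: [0.4402, 0.371, 0.1419]
ee_rot: [[-0.549, -0.836, 0.006], [-0.836, 0.549, 0.007], [-0.009, -0.001, -1.0]]
wrist_force: [-0.1, 1.0, -1.2]
gripper_width: 0.107
gripper_force: 0.0
```

apply_moves([
  [[0,0,0],7.0],
  [[0,0,0],7.0],
  [[0,0,0],7.0],
  [[0,0,0],7.0],
  [[0,0,0],0],
])

```text
time_s: 11.38
tcp_pos: [0.4382, 0.3688, 0.137]
ee_rot: [[-0.876, -0.483, -0.0], [-0.483, 0.876, -0.0], [0.0, 0.0, -1.0]]
wrist_force: [0.2, -0.1, -0.1]
gripper_width: 0.115
gripper_force: 0.0
```

Run:
```python
from fit import *
p=cap("scene");s=r.sense();T=np.array(s["tcp_pos"]);R=np.array(s["ee_rot"])
x,y=400,200
i=cv2.resize(p["frame"][y:y+200,x:x+200],None,fx=3,fy=3,interpolation=cv2.INTER_CUBIC)
i=np.clip(i.astype(float)*1.6+20,0,255).astype(np.uint8)
def dot(X,c): cv2.circle(i,tuple(np.int32((proj(p,X)-[x,y]+.5)*3)),2,c,-1)
dot(T,(0,0,255));dot(T+R@[0,0,-.019],(0,255,0));dot(T+R@[0,0,-.07],(0,255,0))
for a in(-.0375,.0375):
    for b in(-.095,.095):dot(T+R@[a,b,-.07],(255,255,0))
cv2.imwrite("pics/c4.png",i);print(T,R,s["gripper_width"])
```

```text
[0.43825295 0.36883488 0.13708028] [[-8.73307725e-01 -4.87168960e-01 -1.45458879e-04]
 [-4.87168935e-01  8.73307733e-01 -1.77234892e-04]
 [ 2.13373702e-04 -8.39175535e-05 -9.99999974e-01]] 0.11627953694427487
```

View pics/c4.png

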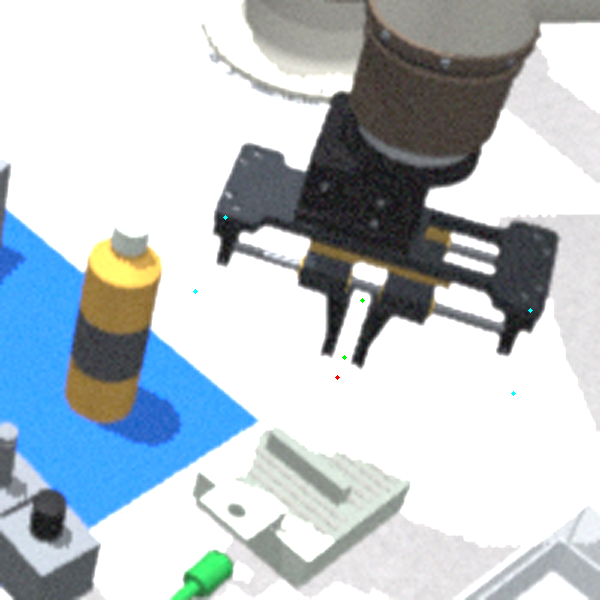

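The image shows the real fingertips at about (345,358). That is roughly 20 mm short of the projected TCP at (337,378), and it agrees with contact on the 57 mm bar top at a reading of 35 mm. So the true tip z is the reported z plus about 22 mm, and I'll work with that.

apply_moves([
  [[0,0,0],-7.0],
  [[0,0,0],-7.0],
  [[0,0,0],-7.0],
  [[0,0,0],-7.0],
  [[0,0,0],-7.0],
], hand=0.04)

```text
time_s: 11.85
tcp_pos: [0.4383, 0.3688, 0.1371]
ee_rot: [[-0.43, -0.903, -0.0], [-0.903, 0.43, -0.0], [0.0, 0.0, -1.0]]
wrist_force: [-0.1, 0.2, -0.3]
gripper_width: 0.4
gripper_force: 0.0
```

apply_moves([
  [[0,0,0],-7.0],
  [[0,0,0],-7.0],
  [[0,0,0.02],-7.0],
  [[0,0,0.03],-7.0],
  [[0,0,0],0],
])

```text
time_s: 12.27
tcp_pos: [0.4355, 0.3658, 0.0822]
ee_rot: [[0.038, -0.999, -0.007], [-0.999, -0.038, -0.007], [0.007, 0.008, -1.0]]
wrist_force: [-0.9, -0.9, -1.4]
gripper_width: 0.455
gripper_force: 0.0
```

Run:
```python
from fit import *
from plan import state
a,b,s=state();print(a,b,s["gripper_width"],r.pinch_z)
fit("cassette",(.4386,.368,np.radians(2)),[cap("scene")])
```

```text
[0.43549086 0.36583831 0.08217946] 92.19898385745718 0.45532184784629065 0.0187
cassette sil [0.438  0.3677] yaw 1.73 1-iou 0.068
  pt cassette 0.88 [0.4398 0.3678] err vs q0 [ 1.2 -0.2]
  pt cassette_grip 0.55 [0.4329 0.3677] err vs q0 [-5.7 -0.3]
  pt cassette_hole 0.59 [0.5042 0.3615] err vs q0 [-9.3 -9.1]
```

apply_moves([
  [[0,0,0.025],0],
  [[0,0,0.025],0],
  [[0,0,0.013],0],
  [[0,0,0.005],0],
  [[0,0,0],0],
])

```text
time_s: 12.93
tcp_pos: [0.4384, 0.3689, 0.0192]
ee_rot: [[0.035, -0.999, -0.0], [-0.999, -0.035, -0.001], [0.001, 0.0, -1.0]]
wrist_force: [0.4, 0.1, 1.5]
gripper_width: 0.459
gripper_force: 0.0
```

apply_moves([
  [[0,0,0],0],
  [[0,0,0],0],
  [[0,0,0],0],
  [[0,0,0],0],
  [[0,0,0],0],
], hand=0.0)

```text
time_s: 13.35
tcp_pos: [0.4386, 0.3692, 0.02]
ee_rot: [[0.035, -0.999, 0.001], [-0.999, -0.035, 0.001], [-0.001, -0.001, -1.0]]
wrist_force: [0.7, -0.9, 0.4]
gripper_width: 0.164
gripper_force: 0.0
```

apply_moves([
  [[0,0,0],0],
  [[0,0,0],0],
  [[0,0,0],0],
])

```text
time_s: 13.6
tcp_pos: [0.4381, 0.3689, 0.0197]
ee_rot: [[0.035, -0.999, -0.0], [-0.999, -0.035, -0.0], [0.0, 0.0, -1.0]]
wrist_force: [-3.1, -0.6, 4.6]
gripper_width: 0.112
gripper_force: 30.0
```

apply_moves([
  [[0,0,-0.02],0],
  [[0,0,-0.035],0],
  [[0,0,-0.04],0],
  [[0,0,-0.04],0],
  [[0,0,-0.04],0],
])

```text
time_s: 14.02
tcp_pos: [0.4377, 0.3681, 0.1947]
ee_rot: [[0.035, -0.999, -0.002], [-0.999, -0.035, -0.002], [0.002, 0.002, -1.0]]
wrist_force: [1.5, 1.5, -3.4]
gripper_width: 0.11
gripper_force: 30.0
```

apply_moves([
  [[0,0,-0.035],0],
  [[0,0,-0.02],0],
  [[0,0,0],0],
])

```text
time_s: 14.27
tcp_pos: [0.4403, 0.3706, 0.2543]
ee_rot: [[0.035, -0.999, 0.007], [-0.999, -0.035, 0.008], [-0.007, -0.007, -1.0]]
wrist_force: [0.8, 0.4, -2.5]
gripper_width: 0.112
gripper_force: 30.0
```

Run:
```python
from plan import *
a,b=.555,-.0042
plan([(.50,.18,.25,98),(a,b,.25,104.5),(a,b,.17,104.5,.03)],start=(.4383,.3689,.2495,92.0))
print(state())
```

```text
from [0.4383 0.3689 0.2495] 92.0 t 14.27
[[[0.038,-0.011,-0.0],-1.2],[[0.039,-0.01,-0.0],-1.2],[[0.038,-0.01,-0.0],-1.2],[[0.039,-0.008,-0.0],-1.2],[[0.039,-0.008,-0.001],-1.2*]]
[[[0.038,-0.006,0.0],-1.3],[[0.038,-0.005,0.0],-1.3],[[0.038,-0.004,0.0],-1.3],[[0.039,-0.003,0.0],-1.3],[[0.038,-0.002,0.001],-1.3*]]
[[[0.0,-0.0,0.026],-0.0],[[0.0,-0.0,0.027],-0.0],[[0.0,-0.0,0.026],-0.0*]]
13 rows; end [ 0.5548 -0.0042  0.1705] 104.5
(array([0.4402509 , 0.37061907, 0.25431688]), np.float64(92.02213893664671), {'time_s': 14.2667, 'joints': array([ 56.26735151,  14.91098354,  -1.85416199,   0.09399524,
       -72.64690465, -54.27124394]), 'joint_velocities': array([-0.00664112,  2.72002535, -5.97914976, -2.53396394,  3.66379002,
        0.04245132]), 'effort': array([ 7.96444179e-02, -3.31491745e+01,  1.93763798e+01,  4.42192286e+00,
       -5.13445996e-01, -7.67640624e-03]), 'tcp_pos': array([0.4402509 , 0.37061907, 0.25431688]), 'ee_rot': array([[ 0.03533852, -0.99935088,  0.00700082],
       [-0.99934791, -0.03528472,  0.00766459],
       [-0.0074126 , -0.00726711, -0.99994612]]), 'wrist_force': array([ 0.78480607,  0.36404232, -2.49026429]), 'moment': array([0.11952701, 0.00678123, 0.00055659]), 'gripper_force': 29.99862402677536, 'gripper_width': 0.11235188222165793})
```

apply_moves([
  [[0.038,-0.011,0],-1.2],
  [[0.039,-0.01,0],-1.2],
  [[0.038,-0.01,0],-1.2],
  [[0.039,-0.008,0],-1.2],
  [[0.039,-0.008,-0.001],-1.2],
])

```text
time_s: 14.68
tcp_pos: [0.4987, 0.1778, 0.2472]
ee_rot: [[0.141, -0.99, -0.005], [-0.99, -0.141, -0.002], [0.001, 0.005, -1.0]]
wrist_force: [1.1, 0.8, -3.3]
gripper_width: 0.11
gripper_force: 30.0
```

apply_moves([
  [[0.038,-0.006,0],-1.3],
  [[0.038,-0.005,0],-1.3],
  [[0.038,-0.004,0],-1.3],
  [[0.039,-0.003,0],-1.3],
  [[0.038,-0.002,0.001],-1.3],
])

```text
time_s: 15.1
tcp_pos: [0.5539, -0.0061, 0.2465]
ee_rot: [[0.251, -0.968, -0.004], [-0.968, -0.251, -0.0], [-0.001, 0.004, -1.0]]
wrist_force: [0.9, -0.8, -3.9]
gripper_width: 0.109
gripper_force: 30.0
```

apply_moves([
  [[0,0,0.026],0],
  [[0,0,0.027],0],
  [[0,0,0.026],0],
  [[0,0,0],0],
  [[0,0,0],0],
])

```text
time_s: 15.52
tcp_pos: [0.553, -0.0048, 0.1673]
ee_rot: [[0.25, -0.968, -0.007], [-0.968, -0.25, -0.002], [0.0, 0.007, -1.0]]
wrist_force: [0.9, -0.3, -3.3]
gripper_width: 0.109
gripper_force: 30.0
```

Run:
```python
from fit import *
from plan import state
a,b,s=state();print(a,b,s["wrist_force"])
z0=a[2]+.022-.041
q=(.5552,-.0051,np.radians(14.4))
pp=[cap("scene"),cap("top")]
fit("cassette",q,pp,z0)
```

```text
[ 0.552995   -0.00483624  0.16731994] 104.4885156855881 [ 0.90702691 -0.25819158 -3.29583288]
cassette sil [ 0.5544 -0.0057] yaw 14.69 1-iou 0.19
cassette sil [ 0.5544 -0.0071] yaw 13.46 1-iou 0.791
  pt cassette 0.61 [0.5565 0.0006] err vs q0 [1.3 5.7]
  pt cassette_grip 0.61 [ 0.5559 -0.0057] err vs q0 [ 0.7 -0.6]
  pt cassette_hole 0.82 [0.6261 0.0127] err vs q0 [-1.7 -0.8]
  pt cassette 0.66 [5.535e-01 2.000e-04] err vs q0 [-1.7  5.3]
  pt cassette_grip 0.67 [ 0.5491 -0.0013] err vs q0 [-6.1  3.8]
```

apply_moves([
  [[0,0,0.02],0],
  [[0,0,0.02],0],
  [[0,0,0.015],0],
  [[0,0,0.008],0],
  [[0,0,0],0],
])

```text
time_s: 16.43
tcp_pos: [0.5536, -0.0045, 0.1055]
ee_rot: [[0.25, -0.968, -0.004], [-0.968, -0.25, -0.001], [-0.0, 0.004, -1.0]]
wrist_force: [-1.0, -0.1, -3.0]
gripper_width: 0.111
gripper_force: 30.0
```

apply_moves([
  [[0,0,0.005],0],
  [[0,0,0.005],0],
  [[0,0,0.005],0],
  [[0,0,0.005],0],
  [[0,0,0],0],
])

```text
time_s: 16.85
tcp_pos: [0.5542, -0.0043, 0.0863]
ee_rot: [[0.25, -0.968, -0.002], [-0.968, -0.25, -0.0], [-0.0, 0.002, -1.0]]
wrist_force: [-0.0, 1.0, -2.0]
gripper_width: 0.109
gripper_force: 30.0
```

apply_moves([
  [[0,0,0.004],0],
  [[0,0,0.004],0],
  [[0,0,0.004],0],
  [[0,0,0.004],0],
  [[0,0,0],0],
])

```text
time_s: 17.27
tcp_pos: [0.5541, -0.0043, 0.0702]
ee_rot: [[0.25, -0.968, -0.002], [-0.968, -0.25, -0.0], [-0.0, 0.002, -1.0]]
wrist_force: [-0.7, -0.3, -2.7]
gripper_width: 0.111
gripper_force: 30.0
```

apply_moves([
  [[0,0,0.005],0],
  [[0,0,0.005],0],
  [[0,0,0.004],0],
  [[0,0,0],0],
])

```text
time_s: 17.6
tcp_pos: [0.554, -0.0043, 0.056]
ee_rot: [[0.25, -0.968, -0.002], [-0.968, -0.25, -0.0], [-0.0, 0.002, -1.0]]
wrist_force: [-0.2, 0.1, -3.3]
gripper_width: 0.115
gripper_force: 30.0
```

apply_moves([
  [[0,-0.001,0.004],0],
  [[0,0,0.004],0],
  [[0,0,0.003],0],
  [[0,0,0],0],
])

```text
time_s: 17.93
tcp_pos: [0.5553, -0.004, 0.0454]
ee_rot: [[0.25, -0.968, -0.002], [-0.968, -0.25, -0.0], [-0.0, 0.002, -1.0]]
wrist_force: [0.1, -0.5, -3.9]
gripper_width: 0.11
gripper_force: 30.0
```

apply_moves([
  [[0,0,0.0015],0],
  [[0,0,0.0015],0],
  [[0,0,0],0],
])

```text
time_s: 18.18
tcp_pos: [0.5562, -0.0041, 0.0439]
ee_rot: [[0.251, -0.968, 0.001], [-0.968, -0.251, -0.0], [0.0, -0.001, -1.0]]
wrist_force: [-1.2, -0.8, -0.8]
gripper_width: 0.113
gripper_force: 30.0
```

apply_moves([
  [[0,0,0.001],0],
  [[0,0,0],0],
  [[0,0,0],0],
])

```text
time_s: 18.43
tcp_pos: [0.5562, -0.0042, 0.0437]
ee_rot: [[0.251, -0.968, 0.001], [-0.968, -0.251, -0.0], [0.001, -0.001, -1.0]]
wrist_force: [-2.2, -2.0, 5.6]
gripper_width: 0.112
gripper_force: 30.0
```

apply_moves([
  [[0,0,0],0],
  [[0,0,0],0],
  [[0,0,0],0],
  [[0,0,0],0],
  [[0,0,0],0],
], hand=0.035)

```text
time_s: 18.85
tcp_pos: [0.556, -0.0038, 0.0422]
ee_rot: [[0.251, -0.968, 0.0], [-0.968, -0.251, 0.0], [-0.0, -0.0, -1.0]]
wrist_force: [-0.2, -0.1, 0.8]
gripper_width: 0.37
gripper_force: 0.0
```

apply_moves([
  [[0,0,-0.01],0],
  [[0,0,-0.03],0],
  [[0,0,-0.04],0],
  [[0,0,-0.04],0],
  [[0,0,-0.04],0],
])

```text
time_s: 19.27
tcp_pos: [0.5555, -0.0041, 0.2048]
ee_rot: [[0.251, -0.968, 0.0], [-0.968, -0.251, -0.0], [0.0, -0.0, -1.0]]
wrist_force: [0.9, 1.0, -0.1]
gripper_width: 0.404
gripper_force: 0.0
```

Run:
```python
from plan import *
plan([(.43,-.22,.20,60),(.413,-.340,.20,-2.5),(.413,-.340,.10,-2.5,.035)],start=(.555,-.0042,.2025,104.5))
```

```text
from [ 0.555  -0.0042  0.2025] 104.5 t 19.27
[[[0.025,0.025,0.0],6.4],[[0.028,0.022,0.001],6.3],[[0.031,0.019,0.0],6.4],[[0.032,0.015,0.0],6.3],[[0.033,0.012,0.001],6.4]]
[[[0.035,0.008,0.0],6.3],[[0.036,0.004,0.001],6.4*],[[0.012,-0.005,-0.0],6.9],[[0.012,-0.007,-0.0],7.0],[[0.011,-0.008,-0.0],6.9]]
[[[0.01,-0.009,-0.0],7.0],[[0.009,-0.01,-0.0],6.9],[[0.007,-0.011,-0.0],7.0],[[0.006,-0.012,-0.0],6.9],[[0.004,-0.013,-0.0],7.0]]
[[[0.003,-0.013,-0.001],6.9*],[[0.0,-0.0,0.034],-0.0],[[0.0,-0.0,0.033],-0.0],[[0.0,-0.0,0.033],-0.0*]]
19 rows; end [ 0.4131 -0.34    0.1005] -2.5
```

apply_moves([
  [[0.025,0.025,0],6.4],
  [[0.028,0.022,0.001],6.3],
  [[0.031,0.019,0],6.4],
  [[0.032,0.015,0],6.3],
  [[0.033,0.012,0.001],6.4],
], hand=0.087)

```text
time_s: 19.68
tcp_pos: [0.4657, -0.1589, 0.2014]
ee_rot: [[-0.302, -0.953, 0.002], [-0.953, 0.302, -0.0], [-0.0, -0.002, -1.0]]
wrist_force: [0.8, -0.5, -0.0]
gripper_width: 0.695
gripper_force: 0.0
```

apply_moves([
  [[0.035,0.008,0],6.3],
  [[0.036,0.004,0.001],6.4],
  [[0.012,-0.005,0],6.9],
  [[0.012,-0.007,0],7.0],
  [[0.011,-0.008,0],6.9],
])

```text
time_s: 20.1
tcp_pos: [0.4248, -0.2614, 0.2002]
ee_rot: [[-0.779, -0.627, 0.001], [-0.627, 0.779, -0.0], [-0.001, -0.001, -1.0]]
wrist_force: [0.7, -0.6, 0.0]
gripper_width: 0.983
gripper_force: 0.0
```

apply_moves([
  [[0.01,-0.009,0],7.0],
  [[0.009,-0.01,0],6.9],
  [[0.007,-0.011,0],7.0],
  [[0.006,-0.012,0],6.9],
  [[0.004,-0.013,0],7.0],
])

```text
time_s: 20.52
tcp_pos: [0.4159, -0.3272, 0.2001]
ee_rot: [[-0.997, -0.071, 0.001], [-0.071, 0.997, -0.0], [-0.001, -0.0, -1.0]]
wrist_force: [1.2, 0.6, 0.1]
gripper_width: 0.999
gripper_force: 0.0
```

apply_moves([
  [[0.003,-0.013,-0.001],6.9],
  [[0,0,0],0],
  [[0,0,0],0],
])

```text
time_s: 20.77
tcp_pos: [0.4139, -0.34, 0.2006]
ee_rot: [[-0.999, 0.042, 0.0], [0.042, 0.999, -0.0], [-0.0, -0.0, -1.0]]
wrist_force: [0.0, 0.2, -0.2]
gripper_width: 1.001
gripper_force: 0.0
```

Run:
```python
from fit import *
from plan import state
a,b,s=state();print(a,b,s["gripper_width"])
p=cap("scene")
fit("cover",(.413,-.340,np.radians(-2.5)),[p])
fit("cassette",(.5552,-.0051,np.radians(14.4)),[p],.024)
x,y=240,170
i=cv2.resize(p["frame"][y:y+180,x:x+190],None,fx=3.3,fy=3.3,interpolation=cv2.INTER_CUBIC)
cv2.imwrite("pics/c5.png",np.clip(i.astype(float)*1.5+15,0,255).astype(np.uint8))
```

```text
[ 0.41392461 -0.34002356  0.20063148] -2.4321484287724213 1.0012067039969241
cover sil [ 0.4128 -0.34  ] yaw -3.04 1-iou 0.035
  pt cover 0.7 [ 0.4208 -0.3331] err vs q0 [7.8 6.9]
  pt cover_handle 0.94 [ 0.4138 -0.3304] err vs q0 [0.8 9.6]
  pt cover_lip 0.78 [ 0.3109 -0.3373] err vs q0 [-3.2 -1.6]
  pt cover_hole 0.92 [ 0.479  -0.3534] err vs q0 [ -2.  -10.5]
cassette sil [ 0.5468 -0.0314] yaw 22.66 1-iou 0.383
  pt cassette 0.9 [0.5575 0.0009] err vs q0 [2.3 6. ]
  pt cassette_grip 0.88 [ 0.5586 -0.0009] err vs q0 [3.4 4.2]
  pt cassette_hole 0.79 [0.6214 0.0127] err vs q0 [-6.5 -0.8]
```

View pics/c5.png

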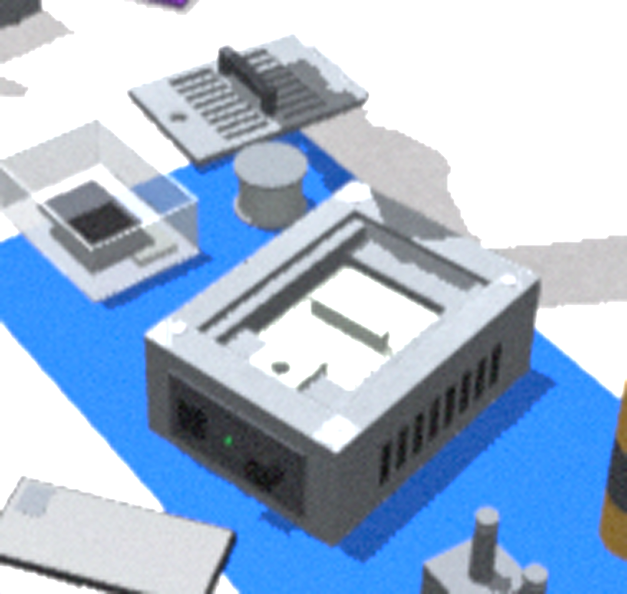

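The cassette sits level in the bay with the boss hole visible through its lug at about (281,367). Next I'll descend astride the ends of the cover's handle.

apply_moves([
  [[0.001,0,0.04],0.4],
  [[0,0,0.04],0],
  [[0,0,0.04],0],
  [[0,0,0.025],0],
  [[0,0,0.01],0],
])

```text
time_s: 21.68
tcp_pos: [0.4103, -0.3382, 0.0412]
ee_rot: [[-0.999, 0.051, -0.007], [0.051, 0.999, 0.004], [0.007, 0.003, -1.0]]
wrist_force: [-0.2, -0.4, -1.0]
gripper_width: 1.001
gripper_force: 0.0
```

apply_moves([
  [[0,0,0.01],0],
  [[0,0,0.01],0],
  [[0,0,0.01],0],
  [[0,0,0.005],0],
  [[0,0,0],0],
])

```text
time_s: 22.1
tcp_pos: [0.4129, -0.3396, 0.0098]
ee_rot: [[-0.999, 0.051, -0.001], [0.051, 0.999, 0.0], [0.001, 0.0, -1.0]]
wrist_force: [-0.2, -0.3, -0.7]
gripper_width: 1.003
gripper_force: 0.0
```

apply_moves([
  [[0,0,0.005],0],
  [[0,0,0.004],0],
  [[0,0,0.003],0],
  [[0,0,0],0],
])

```text
time_s: 22.43
tcp_pos: [0.4128, -0.3395, -0.0022]
ee_rot: [[-0.999, 0.051, -0.001], [0.051, 0.999, 0.0], [0.001, 0.0, -1.0]]
wrist_force: [0.6, -0.3, 0.3]
gripper_width: 1.0
gripper_force: 0.0
```

apply_moves([
  [[0,0,0],0],
  [[0,0,0],0],
  [[0,0,0],0],
  [[0,0,0],0],
  [[0,0,0],0],
], hand=0.07)

```text
time_s: 22.85
tcp_pos: [0.4133, -0.3398, -0.0015]
ee_rot: [[-0.999, 0.05, 0.001], [0.05, 0.999, -0.0], [-0.001, -0.0, -1.0]]
wrist_force: [0.1, -0.7, 0.7]
gripper_width: 0.914
gripper_force: 30.0
```

apply_moves([
  [[0,0,0],0],
  [[0,0,0],0],
])

```text
time_s: 23.02
tcp_pos: [0.4133, -0.3398, -0.0015]
ee_rot: [[-0.999, 0.05, 0.0], [0.05, 0.999, -0.0], [-0.0, -0.0, -1.0]]
wrist_force: [0.0, -0.4, 1.2]
gripper_width: 0.915
gripper_force: 30.0
```

apply_moves([
  [[0,0,-0.005],0],
  [[0,0,-0.015],0],
  [[0,0,-0.03],0],
  [[0,0,-0.03],0],
  [[0,0,-0.03],0],
])

```text
time_s: 23.43
tcp_pos: [0.4119, -0.3389, 0.1086]
ee_rot: [[-0.999, 0.051, -0.003], [0.051, 0.999, 0.002], [0.003, 0.002, -1.0]]
wrist_force: [0.5, 0.1, -3.3]
gripper_width: 0.912
gripper_force: 30.0
```

apply_moves([
  [[0,0,-0.012],0],
  [[0,0,0],0],
  [[0,0,0],0],
])

```text
time_s: 23.68
tcp_pos: [0.4125, -0.339, 0.1199]
ee_rot: [[-0.999, 0.051, 0.0], [0.051, 0.999, 0.001], [0.0, 0.001, -1.0]]
wrist_force: [0.2, -0.1, -3.3]
gripper_width: 0.914
gripper_force: 30.0
```

```bash
cat >> plan.py <<'E'
def A(X,Y=0):
    c,s=np.cos(np.radians(14.35)),np.sin(np.radians(14.35));return (.562+X*c-Y*s,-.0034+X*s+Y*c)
E
python3 - <<'E'
from plan import *
print(state())
plan([(*A(-.175),.12,14.4,.03)],start=(.4133,-.3398,.1205,-2.9))
E
```

```text
(array([ 0.41247927, -0.33902792,  0.11993608]), np.float64(-2.9329863547675563), {'time_s': 23.6833, 'joints': array([-22.04297985,  17.42398343, -18.70723604,  -0.07682346,
       -53.89238738, -70.84472023]), 'joint_velocities': array([-0.12116502,  2.03309057, -2.05885531, -0.36553814, -0.02194054,
       -0.01465198]), 'effort': array([ 3.63960327e-02, -3.56726146e+01,  1.84047157e+01,  4.37718585e+00,
       -3.60007456e-02,  3.62049323e-03]), 'tcp_pos': array([ 0.41247927, -0.33902792,  0.11993608]), 'ee_rot': array([[-9.98690066e-01,  5.11678805e-02,  2.50488008e-05],
       [ 5.11678752e-02,  9.98689394e-01,  1.15855179e-03],
       [ 3.42646682e-05,  1.15831586e-03, -9.99999329e-01]]), 'wrist_force': array([ 0.1635349 , -0.10226218, -3.34688142]), 'moment': array([0.04071513, 0.00769149, 0.02366569]), 'gripper_force': 29.999894946813583, 'gripper_width': 0.9135131036454913})
from [ 0.4133 -0.3398  0.1205] -2.9 t 23.68
[[[0.004,0.029,0.0],-1.7],[[0.002,0.029,0.0],-1.8],[[0.002,0.03,0.0],-1.7],[[0.001,0.029,0.0],-1.7],[[-0.0,0.029,0.0],-1.8]]
[[[-0.001,0.03,0.0],-1.7],[[-0.002,0.029,0.0],-1.7],[[-0.002,0.029,0.0],-1.7],[[-0.004,0.03,0.0],-1.8],[[-0.004,0.029,0.001],-1.7*]]
10 rows; end [ 0.3922 -0.0465  0.1195] 14.4
```

apply_moves([
  [[0.004,0.029,0],-1.7],
  [[0.002,0.029,0],-1.8],
  [[0.002,0.03,0],-1.7],
  [[0.001,0.029,0],-1.7],
  [[0,0.029,0],-1.8],
])

```text
time_s: 24.1
tcp_pos: [0.4002, -0.192, 0.1179]
ee_rot: [[-0.995, -0.101, -0.005], [-0.102, 0.995, 0.001], [0.005, 0.002, -1.0]]
wrist_force: [0.5, 0.5, -3.6]
gripper_width: 0.916
gripper_force: 30.0
```

apply_moves([
  [[-0.001,0.03,0],-1.7],
  [[-0.002,0.029,0],-1.7],
  [[-0.002,0.029,0],-1.7],
  [[-0.004,0.03,0],-1.8],
  [[-0.004,0.029,0.001],-1.7],
])

```text
time_s: 24.52
tcp_pos: [0.3898, -0.0453, 0.1175]
ee_rot: [[-0.968, -0.25, -0.004], [-0.25, 0.968, -0.001], [0.004, 0.0, -1.0]]
wrist_force: [0.8, 0.1, -4.1]
gripper_width: 0.917
gripper_force: 30.0
```

apply_moves([
  [[0,0,0.01],0],
  [[0,0,0.01],0],
  [[0,0,0.01],0],
  [[0,0,0],0],
  [[0,0,0],0],
])

```text
time_s: 24.93
tcp_pos: [0.3901, -0.0467, 0.0877]
ee_rot: [[-0.969, -0.249, -0.005], [-0.249, 0.969, -0.001], [0.005, 0.0, -1.0]]
wrist_force: [-0.0, 0.6, -3.4]
gripper_width: 0.92
gripper_force: 30.0
```

apply_moves([
  [[0,0,0.003],0],
  [[0,0,0],0],
  [[0,0,0.002],0],
  [[0,0,0],0],
])

```text
time_s: 25.27
tcp_pos: [0.3918, -0.0465, 0.0842]
ee_rot: [[-0.969, -0.248, -0.0], [-0.248, 0.969, 0.0], [0.0, 0.0, -1.0]]
wrist_force: [0.1, 0.6, -2.8]
gripper_width: 0.918
gripper_force: 30.0
```

apply_moves([
  [[0,0,0.002],0],
  [[0,0,0],0],
  [[0,0,0.002],0],
  [[0,0,0],0],
])

```text
time_s: 25.6
tcp_pos: [0.3916, -0.0466, 0.0803]
ee_rot: [[-0.969, -0.249, -0.0], [-0.249, 0.969, -0.0], [0.0, -0.0, -1.0]]
wrist_force: [-2.4, -1.9, 1.1]
gripper_width: 0.916
gripper_force: 30.0
```

apply_moves([
  [[0,0,0.002],0],
  [[0,0,0.001],0],
  [[0,0,0],0],
])

```text
time_s: 25.85
tcp_pos: [0.3903, -0.0467, 0.0767]
ee_rot: [[-0.969, -0.248, -0.003], [-0.248, 0.969, -0.001], [0.003, 0.0, -1.0]]
wrist_force: [-4.3, -0.5, 1.8]
gripper_width: 0.916
gripper_force: 30.0
```

apply_moves([
  [[0,0,0.002],0],
  [[0,0,0.001],0],
  [[0,0,0],0],
])

```text
time_s: 26.1
tcp_pos: [0.3894, -0.047, 0.0734]
ee_rot: [[-0.969, -0.248, -0.005], [-0.248, 0.969, -0.001], [0.005, 0.0, -1.0]]
wrist_force: [-6.9, -1.2, 2.0]
gripper_width: 0.915
gripper_force: 30.0
```

apply_moves([
  [[0,0,-0.01],0],
  [[0,0,-0.02],0],
  [[0,0,-0.03],0],
  [[0,0,0],0],
  [[0,0,0],0],
])

```text
time_s: 26.52
tcp_pos: [0.3938, -0.0456, 0.1353]
ee_rot: [[-0.968, -0.249, 0.006], [-0.249, 0.968, 0.002], [-0.006, 0.0, -1.0]]
wrist_force: [-0.2, -0.3, -4.6]
gripper_width: 0.914
gripper_force: 30.0
```

Run:
```python
from fit import *
from plan import state
T,psi,s=state();print(T,psi,s["wrist_force"],s["gripper_width"])
p=cap("scene");t=cap("top")
x,y=330,110
i=cv2.resize(p["frame"][y:y+150,x:x+200],None,fx=4,fy=4,interpolation=cv2.INTER_CUBIC)
i=np.clip(i.astype(float)*1.5+15,0,255).astype(np.uint8)
c,sn=np.cos(np.radians(psi)),np.sin(np.radians(psi))
Pv=T+[0,0,.036]
for th,col in((0,(255,0,0)),(5,(0,200,0)),(8,(0,0,255)),(11,(255,0,255))):
    a=np.radians(th)
    for X in [(85,60,-19.5),(85,-60,-19.5),(-85,60,-19.5),(85,60,-27.5),(-99,45,-31)]:
        X=np.array(X)/1e3;u=X[0]*np.cos(a)-X[2]*np.sin(a);w=X[0]*np.sin(a)+X[2]*np.cos(a)
        q=Pv+[c*u-sn*X[1],sn*u+c*X[1],w];cv2.circle(i,tuple(np.int32((proj(p,q)-[x,y]+.5)*4)),2,col,-1)
cv2.imwrite("pics/c6.png",i)
```

```text
[ 0.39384885 -0.04559466  0.13529292] 14.422228838899272 [-0.24663944 -0.29430355 -4.57274639] 0.9137167071789883
```

View pics/c6.png

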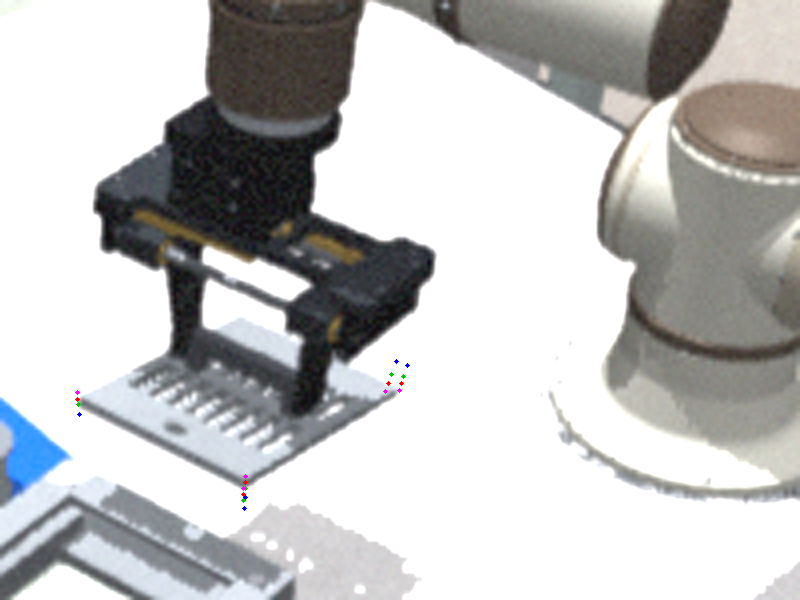

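The cover hangs with its +x end up: the near corner at (245,472) falls between the 8° and 11° markers. Next I'll carry it over the bay, lower it and hook the lip.

apply_moves([
  [[-0.02,0,0],0],
  [[-0.035,0,0],0],
  [[-0.035,0,0],0],
  [[-0.035,0,0],0],
  [[-0.034,0,0],0],
])

```text
time_s: 27.03
tcp_pos: [0.5466, -0.0065, 0.1319]
ee_rot: [[-0.969, -0.249, -0.003], [-0.249, 0.969, -0.001], [0.003, 0.0, -1.0]]
wrist_force: [0.5, 0.1, -3.4]
gripper_width: 0.916
gripper_force: 30.0
```

apply_moves([
  [[-0.02,0,0],0],
  [[-0.01,0,0],0],
  [[0,0,0],0],
  [[0,0,0],0],
  [[0,0,0],0],
])

```text
time_s: 27.45
tcp_pos: [0.5731, 0.0003, 0.1331]
ee_rot: [[-0.969, -0.248, -0.003], [-0.248, 0.969, -0.0], [0.003, 0.0, -1.0]]
wrist_force: [-0.5, -0.2, -4.0]
gripper_width: 0.913
gripper_force: 30.0
```

Run:
```python
from plan import *
T,psi,s=state();print(T,psi,s["wrist_force"],s["joint_velocities"].round(1))
d=T[:2]-np.array(A(0));c,sn=np.cos(np.radians(14.35)),np.sin(np.radians(14.35));print("absorber XY",d[0]*c+d[1]*sn,-d[0]*sn+d[1]*c)
```

```text
[5.73083037e-01 2.72059291e-04 1.33099298e-01] 14.388302872348165 [-0.52894715 -0.18264641 -4.0297914 ] [-0.  -1.1  0.1  0.2  0.1 -0. ]
absorber XY 0.011647344139945807 0.0008106200867288413
```

apply_moves([
  [[-0.002,-0.001,0.01],0],
  [[0,0,0.012],0],
  [[0,0,0.01],0],
  [[0,0,0.004],0],
  [[0,0,0],0],
])

```text
time_s: 27.87
tcp_pos: [0.5757, -0.0002, 0.0967]
ee_rot: [[-0.969, -0.249, -0.003], [-0.249, 0.969, -0.001], [0.003, 0.0, -1.0]]
wrist_force: [-0.5, 0.5, -3.3]
gripper_width: 0.914
gripper_force: 30.0
```

apply_moves([
  [[0,0,0.004],0],
  [[0,0,0.003],0],
  [[0,0,0],0],
  [[0,0,0],0],
])

```text
time_s: 28.2
tcp_pos: [0.5772, 0.0002, 0.0914]
ee_rot: [[-0.969, -0.249, 0.0], [-0.249, 0.969, 0.0], [-0.0, -0.0, -1.0]]
wrist_force: [-0.5, -0.5, -2.9]
gripper_width: 0.917
gripper_force: 30.0
```

```bash
cat >> plan.py <<'E'
def absxy():
    T,psi,s=state();d=T[:2]-np.array(A(0));c,sn=np.cos(np.radians(14.35)),np.sin(np.radians(14.35))
    print("abs X %.4f Y %.4f z %.4f psi %.2f"%(d[0]*c+d[1]*sn,-d[0]*sn+d[1]*c,T[2],psi),s["wrist_force"].round(1),s["time_s"])
E
python3 -c "
from plan import *
absxy()"
```

```text
abs X 0.0156 Y -0.0002 z 0.0914 psi 14.41 [-0.5 -0.5 -2.9] 28.2
```

apply_moves([
  [[0.003,0,0.001],0],
  [[0.004,0,0],0],
  [[0.004,0,0],0],
  [[0,0,0],0],
  [[0,0,0],0],
])

```text
time_s: 28.62
tcp_pos: [0.5663, -0.0026, 0.0905]
ee_rot: [[-0.969, -0.249, 0.0], [-0.249, 0.969, 0.0], [-0.0, -0.0, -1.0]]
wrist_force: [-0.3, -0.5, -3.2]
gripper_width: 0.915
gripper_force: 30.0
```

apply_moves([
  [[0.003,0,0],0],
  [[0.003,0,0],0],
  [[0,0,0],0],
])

```text
time_s: 28.87
tcp_pos: [0.5599, -0.0042, 0.0902]
ee_rot: [[-0.969, -0.249, -0.001], [-0.249, 0.969, 0.0], [0.001, 0.0, -1.0]]
wrist_force: [0.5, 0.8, -3.3]
gripper_width: 0.915
gripper_force: 30.0
```

```bash
python3 -c "
from plan import *
absxy()"
```

```text
abs X -0.0023 Y -0.0002 z 0.0902 psi 14.40 [ 0.5  0.8 -3.3] 28.8667
```

apply_moves([
  [[0.002,0,0],0],
  [[0,0,0.001],0],
  [[0,0,0],0],
])

```text
time_s: 29.12
tcp_pos: [0.5586, -0.0045, 0.0891]
ee_rot: [[-0.969, -0.249, -0.0], [-0.249, 0.969, -0.0], [0.0, 0.0, -1.0]]
wrist_force: [-0.9, -0.7, -3.5]
gripper_width: 0.916
gripper_force: 30.0
```

apply_moves([
  [[-0.001,0,0.0015],0],
  [[0,0,0.001],0],
  [[0,0,0],0],
])

```text
time_s: 29.37
tcp_pos: [0.5601, -0.0042, 0.0871]
ee_rot: [[-0.968, -0.249, 0.0], [-0.249, 0.968, -0.0], [-0.0, -0.0, -1.0]]
wrist_force: [0.1, -0.5, 0.1]
gripper_width: 0.912
gripper_force: 30.0
```

```bash
python3 -c "
from plan import *
absxy()"
```

```text
abs X -0.0020 Y -0.0003 z 0.0871 psi 14.42 [ 0.1 -0.5  0.1] 29.3667
```

apply_moves([
  [[0.0025,0,0],0],
  [[0,0,0],0],
  [[-0.0005,0,0.0015],0],
  [[0,0,0.001],0],
  [[0,0,0],0],
])

```text
time_s: 29.78
tcp_pos: [0.5596, -0.0044, 0.085]
ee_rot: [[-0.968, -0.249, 0.004], [-0.249, 0.968, 0.0], [-0.004, -0.001, -1.0]]
wrist_force: [3.5, 0.6, 0.9]
gripper_width: 0.915
gripper_force: 30.0
```

```bash
python3 -c "
from plan import *
absxy()"
```

```text
abs X -0.0026 Y -0.0004 z 0.0850 psi 14.44 [3.5 0.6 0.9] 29.7833
```

apply_moves([
  [[-0.001,0,0.0015],0],
  [[0,0,0.001],0],
  [[-0.0005,0,0.001],0],
  [[0,0,0],0],
])

```text
time_s: 30.12
tcp_pos: [0.5606, -0.0042, 0.081]
ee_rot: [[-0.968, -0.249, 0.003], [-0.249, 0.968, 0.0], [-0.003, -0.0, -1.0]]
wrist_force: [4.9, 1.9, 3.0]
gripper_width: 0.915
gripper_force: 30.0
```

```bash
python3 -c "
from plan import *
absxy()"
```

```text
abs X -0.0016 Y -0.0004 z 0.0810 psi 14.43 [4.9 1.9 3. ] 30.1167
```

apply_moves([
  [[-0.001,0,0.001],0],
  [[-0.0005,0,0.001],0],
  [[0,0,0.001],0],
  [[0,0,0],0],
])

```text
time_s: 30.45
tcp_pos: [0.5613, -0.0039, 0.0776]
ee_rot: [[-0.968, -0.249, 0.001], [-0.249, 0.968, 0.0], [-0.001, -0.0, -1.0]]
wrist_force: [4.4, 0.8, 1.2]
gripper_width: 0.914
gripper_force: 30.0
```

apply_moves([
  [[-0.0005,0,0.001],0],
  [[0,0,0.0005],0],
  [[0,0,0],0],
  [[0,0,0],0],
])

```text
time_s: 30.78
tcp_pos: [0.5616, -0.0039, 0.0762]
ee_rot: [[-0.969, -0.249, 0.001], [-0.249, 0.969, 0.0], [-0.001, -0.0, -1.0]]
wrist_force: [4.3, 0.9, 1.0]
gripper_width: 0.918
gripper_force: 30.0
```

```bash
python3 -c "
from plan import *
absxy()"
```

```text
abs X -0.0005 Y -0.0004 z 0.0762 psi 14.41 [4.3 0.9 1. ] 30.7833
```

Nearly flush. I'll keep lowering gently until the force rises.

apply_moves([
  [[-0.0005,0,0.001],0],
  [[0,0,0.0005],0],
  [[0,0,0],0],
  [[0,0,0],0],
])

```text
time_s: 31.12
tcp_pos: [0.5617, -0.0039, 0.0758]
ee_rot: [[-0.969, -0.249, 0.0], [-0.249, 0.969, -0.0], [-0.0, -0.0, -1.0]]
wrist_force: [1.7, 1.4, 6.5]
gripper_width: 0.921
gripper_force: 30.0
```

apply_moves([
  [[0,0,0.001],0],
  [[0,0,0],0],
  [[0,0,0],0],
])

```text
time_s: 31.37
tcp_pos: [0.5617, -0.0038, 0.0757]
ee_rot: [[-0.968, -0.249, 0.001], [-0.249, 0.968, -0.0], [-0.001, -0.0, -1.0]]
wrist_force: [1.5, 0.6, 11.8]
gripper_width: 0.914
gripper_force: 30.0
```

```bash
python3 -c "
from plan import *
absxy()"
```

```text
abs X -0.0004 Y -0.0004 z 0.0757 psi 14.43 [ 1.5  0.6 11.8] 31.3667
```

apply_moves([
  [[0,0,-0.001],0],
  [[0,0,0],0],
  [[0,0,0],0],
  [[0,0,0],0],
  [[0,0,0],0],
], hand=0.087)

```text
time_s: 31.78
tcp_pos: [0.5604, -0.004, 0.0738]
ee_rot: [[-0.969, -0.249, -0.003], [-0.249, 0.969, -0.0], [0.003, 0.0, -1.0]]
wrist_force: [0.0, 0.6, -0.2]
gripper_width: 0.993
gripper_force: 0.0
```

apply_moves([
  [[0,0,-0.005],0],
  [[0,0,-0.01],0],
  [[0,0,-0.015],0],
  [[0,0,-0.03],0],
  [[0,0,-0.04],0],
])

```text
time_s: 32.2
tcp_pos: [0.5596, -0.0041, 0.1739]
ee_rot: [[-0.969, -0.248, -0.006], [-0.248, 0.969, -0.001], [0.006, 0.001, -1.0]]
wrist_force: [1.2, 0.3, -0.3]
gripper_width: 1.002
gripper_force: 0.0
```

Run:
```python
from plan import *
T,psi,s=state();print(T,s["wrist_force"],s["gripper_width"])
plan([(.623,.15,.18,50),(.623,.3086,.18,87)],start=(T[0],T[1],T[2]-.003,psi))
```

```text
[ 0.55957008 -0.004114    0.17394616] [ 1.20769348  0.34949608 -0.25627266] 1.0015700308797992
from [ 0.5596 -0.0041  0.1709] 14.39 t 32.2
[[[-0.017,0.022,-0.002],-5.9],[[-0.018,0.021,-0.001],-6.0],[[-0.021,0.018,-0.002],-5.9],[[-0.023,0.016,-0.001],-5.9],[[-0.024,0.014,-0.002],-6.0]]
[[[-0.026,0.011,-0.001],-5.9*],[[-0.02,0.017,-0.0],-6.2],[[-0.022,0.015,-0.0],-6.1],[[-0.023,0.012,-0.0],-6.2],[[-0.025,0.01,-0.0],-6.2]]
[[[-0.025,0.007,-0.0],-6.1],[[-0.026,0.004,-0.0],-6.2*]]
12 rows; end [0.6229 0.3084 0.1799] 86.99
```

apply_moves([
  [[-0.017,0.022,-0.002],-5.9],
  [[-0.018,0.021,-0.001],-6.0],
  [[-0.021,0.018,-0.002],-5.9],
  [[-0.023,0.016,-0.001],-5.9],
  [[-0.024,0.014,-0.002],-6.0],
], hand=0.04)

```text
time_s: 32.62
tcp_pos: [0.6146, 0.1259, 0.184]
ee_rot: [[-0.715, -0.7, 0.001], [-0.7, 0.715, 0.0], [-0.001, -0.0, -1.0]]
wrist_force: [0.5, -0.3, 0.4]
gripper_width: 0.705
gripper_force: 0.0
```

apply_moves([
  [[-0.026,0.011,-0.001],-5.9],
  [[-0.02,0.017,0],-6.2],
  [[-0.022,0.015,0],-6.1],
  [[-0.023,0.012,0],-6.2],
  [[-0.025,0.01,0],-6.2],
])

```text
time_s: 33.03
tcp_pos: [0.6247, 0.2577, 0.1848]
ee_rot: [[-0.259, -0.966, 0.001], [-0.966, 0.259, 0.0], [-0.0, -0.0, -1.0]]
wrist_force: [0.2, 0.1, 0.3]
gripper_width: 0.469
gripper_force: 0.0
```

apply_moves([
  [[-0.025,0.007,0],-6.1],
  [[-0.026,0.004,0],-6.2],
  [[0,0,0],0],
  [[0,0,0],0],
  [[0,0,0],0],
])

```text
time_s: 33.45
tcp_pos: [0.6247, 0.3085, 0.1842]
ee_rot: [[-0.053, -0.999, -0.0], [-0.999, 0.053, -0.0], [0.0, 0.0, -1.0]]
wrist_force: [-0.3, -0.2, 0.8]
gripper_width: 0.46
gripper_force: 0.0
```

Run:
```python
from fit import *
from plan import state
T,psi,s=state();print(T,psi,s["gripper_width"])
p=cap("scene")
PT["cover"]={"cover":(0,0,0),"cover_hole":(68,0,14.5),"cover_handle":(0,0,41)}
fit("cover",(.562,-.0034,np.radians(14.35)),[p],.0775)
for d in models.place_of(p,"pin_head"):print(d["confidence"],np.array(d["at"])*[640,480],onz(p,d["at"],.082))
x,y=250,200
i=cv2.resize(p["frame"][y:y+210,x:x+260],None,fx=2.8,fy=2.8,interpolation=cv2.INTER_CUBIC)
cv2.imwrite("pics/c7.png",np.clip(i.astype(float)*1.5+15,0,255).astype(np.uint8))
# dark head blob
f=p["frame"].max(2).astype(np.uint8);u=proj(p,(.623,.3086,.067)).round().astype(int);print("expect head px",u)
m=(f<45).astype(np.uint8);n,l,st,ce=cv2.connectedComponentsWithStats(m)
for k in range(1,n):
    if st[k,4]>20 and np.hypot(*(ce[k]-u))<40: print(st[k],ce[k],onz(p,ce[k]/[640,480],.067))
```

```text
[0.62466649 0.30847667 0.18421244] 86.96252552792158 0.459731889555772
cover sil [ 0.5619 -0.0067] yaw 14.78 1-iou 0.067
  pt cover 0.69 [ 0.5652 -0.0009] err vs q0 [3.2 2.5]
  pt cover_hole 0.97 [0.6242 0.0036] err vs q0 [-3.7 -9.8]
  pt cover_handle 0.96 [ 0.5575 -0.0037] err vs q0 [-4.5 -0.3]
0.67 [416.    365.904] [0.62281176 0.30670297 0.082     ]
expect head px [416 372]
[410 364  12  16 147] [415.49659864 371.76190476] [0.62374619 0.30879866 0.067     ]
```

View pics/c7.png

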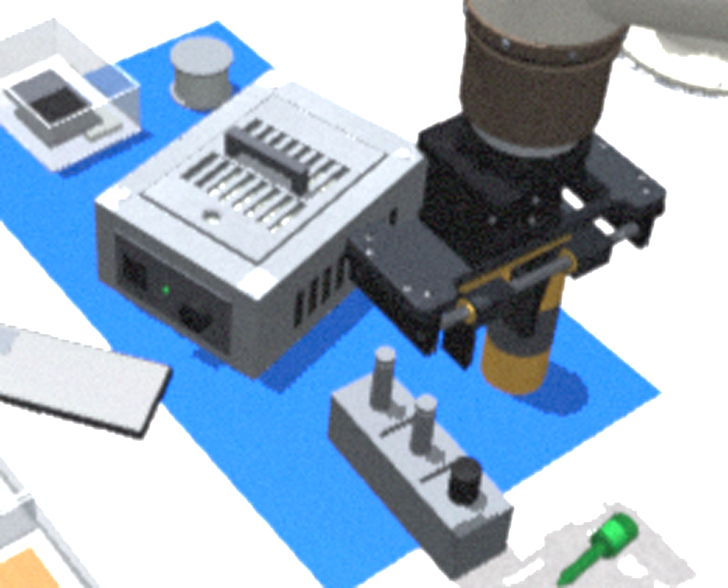

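The cover lies flush and the pin head is where I expected it. Descending to grip the pin.

apply_moves([
  [[0,0.001,0.04],0],
  [[0,0,0.04],0],
  [[0,0,0.035],0],
  [[0,0,0.02],0],
  [[0,0,0],0],
])

```text
time_s: 34.17
tcp_pos: [0.6203, 0.306, 0.0425]
ee_rot: [[-0.054, -0.998, -0.01], [-0.999, 0.054, -0.006], [0.007, 0.01, -1.0]]
wrist_force: [-0.5, -0.5, -1.0]
gripper_width: 0.459
gripper_force: 0.0
```

apply_moves([
  [[0,0,0.008],0],
  [[0,0,0.006],0],
  [[0,0,0],0],
])

```text
time_s: 34.42
tcp_pos: [0.6242, 0.309, 0.0353]
ee_rot: [[-0.052, -0.999, 0.001], [-0.999, 0.052, 0.001], [-0.001, -0.001, -1.0]]
wrist_force: [0.0, 0.2, -0.8]
gripper_width: 0.461
gripper_force: 0.0
```

apply_moves([
  [[0,0,0],0],
  [[0,0,0],0],
  [[0,0,0],0],
  [[0,0,0],0],
  [[0,0,0],0],
], hand=0.01)

```text
time_s: 34.83
tcp_pos: [0.6241, 0.3091, 0.0358]
ee_rot: [[-0.052, -0.999, 0.001], [-0.999, 0.052, 0.001], [-0.001, -0.001, -1.0]]
wrist_force: [-1.0, -0.1, 1.9]
gripper_width: 0.244
gripper_force: 30.0
```

apply_moves([
  [[0,0,0],0],
  [[0,0,0],0],
])

```text
time_s: 35.0
tcp_pos: [0.6241, 0.3091, 0.0357]
ee_rot: [[-0.052, -0.999, 0.001], [-0.999, 0.052, 0.001], [-0.001, -0.001, -1.0]]
wrist_force: [-1.3, -0.2, 4.2]
gripper_width: 0.245
gripper_force: 30.0
```

apply_moves([
  [[0,0,-0.01],0],
  [[0,0,-0.02],0],
  [[0,0,-0.03],0],
  [[0,0,-0.04],0],
  [[0,0,-0.04],0],
])

```text
time_s: 35.42
tcp_pos: [0.6231, 0.3082, 0.1752]
ee_rot: [[-0.052, -0.999, -0.002], [-0.999, 0.052, -0.002], [0.002, 0.002, -1.0]]
wrist_force: [1.2, 0.7, -0.6]
gripper_width: 0.244
gripper_force: 30.0
```

apply_moves([
  [[0.02,0,0],0],
  [[0.038,0,0],0],
  [[0.038,0,0],0],
  [[0.038,0,0],0],
  [[0.038,0,0],0],
])

```text
time_s: 35.83
tcp_pos: [0.6142, 0.1355, 0.1749]
ee_rot: [[-0.052, -0.999, -0.0], [-0.999, 0.052, 0.0], [-0.0, 0.0, -1.0]]
wrist_force: [0.5, -0.1, -0.3]
gripper_width: 0.242
gripper_force: 30.0
```

apply_moves([
  [[0.038,0,0],0],
  [[0.03,0,0],0],
  [[0,0,0],0],
  [[0,0,0],0],
])

```text
time_s: 36.17
tcp_pos: [0.6111, 0.0673, 0.1751]
ee_rot: [[-0.055, -0.998, 0.0], [-0.998, 0.055, 0.0], [-0.0, -0.0, -1.0]]
wrist_force: [-0.0, 0.6, -0.3]
gripper_width: 0.246
gripper_force: 30.0
```

Run:
```python
from fit import *
from plan import state
T,psi,s=state();print(T,psi,s["gripper_width"],s["wrist_force"])
p=cap("scene");t=cap("top")
print("manual",onz(p,(325.7/640,277.5/480),.092))
for q,n in((p,"scene"),(t,"top")):
  for k in("cover_hole","boss_hole"):
    for d in models.place_of(q,k)[:1]:print(n,k,d["confidence"],np.array(d["at"])*[640,480],onz(q,d["at"],.092))
u=proj(p,(.628,.0135,.092));print("exp",u)
g=cv2.cvtColor(p["frame"],cv2.COLOR_BGR2GRAY);x,y=np.int32(u)
print(g[y-8:y+9,x-10:x+11])
```

```text
[0.61107993 0.06730048 0.17505113] 86.83345876192244 0.24646101467721038 [-0.00682841  0.55093732 -0.34524841]
manual [0.62823947 0.01547739 0.092     ]
scene cover_hole 0.87 [281.024 162.48 ] [ 0.45591899 -0.44572303  0.092     ]
scene boss_hole 0.82 [326.208 282.384] [0.63639478 0.02885231 0.092     ]
top cover_hole 0.78 [291.52  224.208] [0.6174655  0.00897452 0.092     ]
top boss_hole 0.83 [291.968 220.32 ] [0.62868823 0.00779192 0.092     ]
exp [325.27091989 276.95492098]
[[153 155 156 151 153 154 148 142 133  96 141 205 182 151 138 130  93 101
  150 155 146]
 [151 151 152 151 153 153 154 155 148 142 187 162 156 136 105  86 113 143
  175 153 148]
 [152 151 152 152 152 151 155 153 149 150 156 149 148 113  95 118 173 150
  152 141 132]
 [151 151 151 150 152 150 151 150 152 151 150 148 144 121 145 141 152 150
  135 114  84]
 [149 148 151 150 148 151 151 151 149 151 151 150 149 150 158 150 149 139
  105 104 130]
 [150 151 149 152 148 151 148 151 149 147 145 149 149 149 153 148 145 134
  106 171 204]
 [151 149 154 149 152 151 151 144 135 130 131 137 142 146 150 146 150 144
  154 204 
[... 195 characters left out ...]
0 150 148 148 148 109  77  83 100  95  85 105 141 148 149 147
  148 147 148]
 [ 86 103 135 146 146 150 148 132 115 135 154 142 134 127 149 147 148 147
  145 143 145]
 [111  88  89 116 136 146 148 146 145 145 169 165 170 149 148 149 147 146
  146 147 144]
 [147 128  96  86  93 133 140 150 150 148 154 152 151 150 149 149 149 144
  145 147 147]
 [150 146 144 126 100  86 106 134 145 147 147 148 150 150 146 147 147 145
  148 149 147]
 [148 150 148 147 146 111  87  91 115 133 142 147 150 150 152 147 149 147
  149 148 146]
 [149 147 150 150 148 144 126  99  88  91 112 134 146 148 151 148 148 147
  148 146 146]
 [150 152 149 149 150 151 148 142 123  98  77 103 132 142 145 148 149 148
  148 147 149]]
```

The hole's centre in the scene view sits within 0.3 px of the expected (325,277), so the target is (0.628, 0.0135).

apply_moves([
  [[0.02,-0.007,0],0],
  [[0.02,-0.007,0],0],
  [[0.013,-0.006,0],0],
  [[0,0,0],0],
  [[0,0,0],0],
])

```text
time_s: 36.88
tcp_pos: [0.6287, 0.0151, 0.1744]
ee_rot: [[-0.053, -0.999, -0.0], [-0.999, 0.053, 0.0], [-0.0, 0.001, -1.0]]
wrist_force: [-1.1, -0.3, -0.6]
gripper_width: 0.245
gripper_force: 30.0
```

apply_moves([
  [[0,0,0.02],0],
  [[0,0,0.015],0],
  [[0,0,0.008],0],
  [[0,0,0],0],
  [[0,0,0],0],
])

```text
time_s: 37.3
tcp_pos: [0.6286, 0.0157, 0.1318]
ee_rot: [[-0.051, -0.999, -0.0], [-0.999, 0.051, -0.0], [0.0, 0.0, -1.0]]
wrist_force: [0.2, 0.8, -0.8]
gripper_width: 0.245
gripper_force: 30.0
```

Run:
```python
from plan import *
T,psi,s=state();print(T,psi)
d=np.array([.628,.0135])-T[:2];R=s["ee_rot"];print("tool shift",np.array(R).T@[*d,0])
```

```text
[0.62859575 0.01569433 0.13179838] 87.06900976730746
tool shift [2.22192370e-03 4.82772606e-04 1.22415656e-06]
```

apply_moves([
  [[0.002,0.0005,0.003],0],
  [[0,0,0.003],0],
  [[0,0,0.003],0],
  [[0,0,0.003],0],
  [[0,0,0],0],
])

```text
time_s: 37.72
tcp_pos: [0.6274, 0.0132, 0.1191]
ee_rot: [[-0.052, -0.999, -0.001], [-0.999, 0.052, -0.0], [0.0, 0.001, -1.0]]
wrist_force: [-1.0, 0.4, -1.3]
gripper_width: 0.246
gripper_force: 30.0
```

apply_moves([
  [[0,0,0.003],0],
  [[0,0,0.003],0],
  [[0,0,0],0],
])

```text
time_s: 37.97
tcp_pos: [0.6274, 0.0132, 0.113]
ee_rot: [[-0.052, -0.999, -0.001], [-0.999, 0.052, -0.0], [0.0, 0.001, -1.0]]
wrist_force: [-0.9, -0.4, -0.1]
gripper_width: 0.244
gripper_force: 30.0
```

apply_moves([
  [[0,0,0.003],0],
  [[0,0,0.003],0],
  [[0,0,0],0],
])

```text
time_s: 38.22
tcp_pos: [0.6274, 0.0132, 0.1069]
ee_rot: [[-0.052, -0.999, -0.001], [-0.999, 0.052, -0.0], [0.0, 0.001, -1.0]]
wrist_force: [0.4, 0.2, -0.4]
gripper_width: 0.243
gripper_force: 30.0
```

apply_moves([
  [[0,0,0.003],0],
  [[0,0,0.003],0],
  [[0,0,0.003],0],
  [[0,0,0],0],
])

```text
time_s: 38.55
tcp_pos: [0.6278, 0.0133, 0.098]
ee_rot: [[-0.052, -0.999, -0.0], [-0.999, 0.052, 0.0], [-0.0, 0.0, -1.0]]
wrist_force: [0.5, 0.7, 0.3]
gripper_width: 0.244
gripper_force: 30.0
```

apply_moves([
  [[0,0,0.003],0],
  [[0,0,0.003],0],
  [[0,0,0.003],0],
  [[0,0,0],0],
])

```text
time_s: 38.88
tcp_pos: [0.6278, 0.0133, 0.089]
ee_rot: [[-0.052, -0.999, -0.0], [-0.999, 0.052, 0.0], [-0.0, 0.0, -1.0]]
wrist_force: [-0.7, 0.4, -0.1]
gripper_width: 0.242
gripper_force: 30.0
```

apply_moves([
  [[0,0,0.003],0],
  [[0,0,0.003],0],
  [[0,0,0.002],0],
  [[0,0,0],0],
])

```text
time_s: 39.22
tcp_pos: [0.6279, 0.0133, 0.0812]
ee_rot: [[-0.052, -0.999, -0.0], [-0.999, 0.052, 0.0], [-0.0, 0.0, -1.0]]
wrist_force: [0.0, 1.5, -1.2]
gripper_width: 0.244
gripper_force: 30.0
```

apply_moves([
  [[0,0,0.002],0],
  [[0,0,0.002],0],
  [[0,0,0.001],0],
  [[0,0,0],0],
])

```text
time_s: 39.55
tcp_pos: [0.6279, 0.0133, 0.0765]
ee_rot: [[-0.052, -0.999, -0.0], [-0.999, 0.052, 0.0], [-0.0, 0.0, -1.0]]
wrist_force: [0.2, 0.8, -1.7]
gripper_width: 0.242
gripper_force: 30.0
```

apply_moves([
  [[0,0,0.001],0],
  [[0,0,0.001],0],
  [[0,0,0],0],
])

```text
time_s: 39.8
tcp_pos: [0.628, 0.0132, 0.0757]
ee_rot: [[-0.052, -0.999, 0.001], [-0.999, 0.052, -0.0], [0.0, -0.001, -1.0]]
wrist_force: [-1.6, 0.6, 4.5]
gripper_width: 0.244
gripper_force: 30.0
```

apply_moves([
  [[0,0,0.001],0],
  [[0,0,0],0],
  [[0,0,-0.001],0],
])

```text
time_s: 40.05
tcp_pos: [0.628, 0.0133, 0.0757]
ee_rot: [[-0.052, -0.999, 0.001], [-0.999, 0.052, 0.0], [-0.0, -0.001, -1.0]]
wrist_force: [0.3, -0.4, 1.0]
gripper_width: 0.245
gripper_force: 30.0
```

apply_moves([
  [[0,0,0],0],
  [[0,0,0],0],
  [[0,0,0],0],
  [[0,0,0],0],
  [[0,0,0],0],
], hand=0.04)

```text
time_s: 40.47
tcp_pos: [0.6277, 0.0131, 0.0743]
ee_rot: [[-0.052, -0.999, -0.001], [-0.999, 0.052, -0.0], [0.0, 0.001, -1.0]]
wrist_force: [1.2, -0.7, 0.1]
gripper_width: 0.443
gripper_force: 0.0
```

apply_moves([
  [[0,0,-0.01],0],
  [[0,0,-0.02],0],
  [[0,0,-0.03],0],
  [[0,0,-0.03],0],
  [[0,0,-0.04],0],
])

```text
time_s: 40.88
tcp_pos: [0.6264, 0.013, 0.2046]
ee_rot: [[-0.052, -0.999, -0.004], [-0.999, 0.052, -0.001], [0.001, 0.004, -1.0]]
wrist_force: [0.5, 0.3, -0.5]
gripper_width: 0.461
gripper_force: 0.0
```

apply_moves([
  [[0.02,0.02,-0.02],0],
  [[0.03,0.02,0],0],
  [[0.035,0.015,0],0],
  [[0.035,0.015,0],0],
  [[0.02,0,0],0],
])

```text
time_s: 41.3
tcp_pos: [0.5479, -0.1252, 0.2265]
ee_rot: [[-0.053, -0.999, 0.001], [-0.999, 0.053, 0.0], [-0.0, -0.001, -1.0]]
wrist_force: [-0.3, -0.2, -0.1]
gripper_width: 0.458
gripper_force: 0.0
```

Run:
```python
from fit import *
s=r.sense();print(s["tcp_pos"],s["wrist_force"],s["time_s"])
p=cap("scene")
for d in models.place_of(p,"pin_head")[:3]:print(d["confidence"],np.array(d["at"])*[640,480],onz(p,d["at"],.122))
x,y=240,180
i=cv2.resize(p["frame"][y:y+230,x:x+300],None,fx=2.6,fy=2.6,interpolation=cv2.INTER_CUBIC)
i=np.clip(i.astype(float)*1.5+15,0,255).astype(np.uint8)
for z in(.092,.122):cv2.circle(i,tuple(np.int32((proj(p,(.628,.0135,z))-[x,y]+.5)*2.6)),2,(0,0,255),-1)
cv2.imwrite("pics/c8.png",i)
```

```text
[ 0.54786027 -0.12518432  0.2264811 ] [-0.27835997 -0.21659213 -0.09553799] 41.3
0.75 [343.296 269.52 ] [0.60092232 0.04239265 0.122     ]
0.69 [475.328 387.312] [0.59347811 0.42301319 0.122     ]
0.55 [325.824 269.088] [0.63142059 0.01968916 0.122     ]
```

View pics/c8.png

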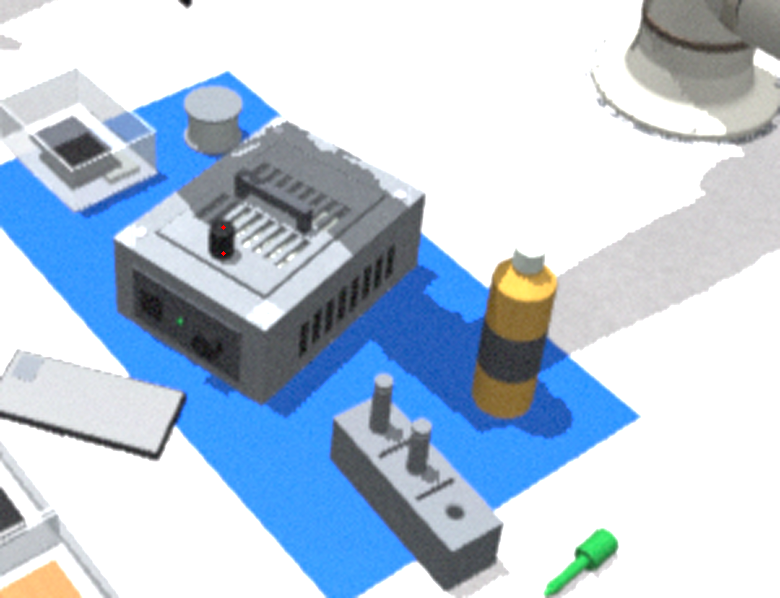

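The pin's head stands on the flush cover at (222,240) with its top and base on the expected markers. The other objects in view haven't moved. Handing in.

```bash
python3 -c "
from station import r
print(r.finish_job())"
```

```text
the job is handed in; nothing more can be done
None
```

The filter is changed and the job handed in at about 41 s of robot time: the cassette is seated, the cover was swung down flush without slamming, the pin is fully home, and the last picture shows nothing else out of place.

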